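Sort the bench things into their trays

TASK

Tidy the loose things along the front of the bench, between the robot and the trays, into the three trays, in this order: first stand the two bottles upright in the blue tray, the green-capped one in its wide bay and the small brown one in its narrow bay; then lay the culture dish from the bench flat in the empty bay of the green tray; last lay the label roll and the timer flat in the orange tray, one in each bay, whichever way round. Set each thing down on the tray floor instead of dropping it, and leave the stapler and the forceps where they lie.

Things in the scene. Friction and masses are not known exactly. Their poses are not given: they have to be found in the camera images.
- green_bottle: White screw-capped bottle with green cap and green band, standing upright on the bench, 0.09 kg: body 52 mm across and 70 mm high with sloping shoulders, cap 29 mm across, 82 mm high in all. Grip the body about 40 mm up. Not the like bottle with the equipment at the far left. Origin: centre of its underside; z up.
- brown_bottle: Small brown bottle with white cap and purple band, standing upright on the bench, 0.04 kg: body 34 mm across and 55 mm high with sloping shoulders, cap 19 mm across, 64 mm high in all. Grip the body about 35 to 40 mm up. Not the like bottle with the equipment at the back left. Origin: centre of its underside; z up.
- dish: Round clear culture dish with beige filling, lying on the bench (not the like dish already in the green tray), 59 mm across, 14 mm high, 0.022 kg; grip across its rim. Origin: centre of its underside; z up.
- label_roll: Roll of white labels with a brown core, lying flat, 60 mm across, 26 mm high, 0.05 kg; grip across its rim. Origin: centre of its underside; z up.
- timer: White square lab timer with a display and grey and red keys, lying flat, 62 x 62 mm, 19 mm high (sides upright to 16 mm), 0.06 kg; grip it squarely across two sides. Origin: centre of its underside, x and y square to its sides, z up.
- bottle_tray: Blue tray fixed to the bench, outside 126 (x) x 176 (y) mm plus a 9 mm tab at each y end, walls 3 mm thick. Origin: centre of its underside, z up; inner floor at z = 3 mm, walls to 22 mm. A 4 mm divider (top at z = 20 mm) along x at y = +22 mm parts the wide bay (y -85 to +20, centre -32 mm) from the narrow one (y +24 to +85, centre +54 mm); both span x -60 to +60 mm.
- dish_tray: Green tray fixed to the bench, outside 126 (x) x 176 (y) mm plus a 9 mm tab at each y end, walls 3 mm thick. Origin: centre of its underside, z up; inner floor at z = 3 mm, walls to 12 mm. A 4 mm divider (top at z = 10 mm) along x at y = 0 makes two bays, 83 (y) x 120 (x) mm, centred at y = +43.5 and -43.5 mm. The +y bay holds a fixed culture dish; the -y bay is empty.
- supply_tray: Orange tray fixed to the bench, outside 126 (x) x 176 (y) mm plus a 9 mm tab at each y end, walls 3 mm thick. Origin: centre of its underside, z up; inner floor at z = 3 mm, walls to 12 mm. A 4 mm divider (top at z = 10 mm) along x at y = 0 makes two empty bays, 83 (y) x 120 (x) mm, centred at y = +43.5 and -43.5 mm.
- stapler: Red and black stapler lying on the bench between two trays, 34 (x) x 136 (y) x 42 mm, loose; to be left alone. Origin: centre of its underside, y along its length, z up.
- forceps: Steel forceps lying on the bench between two trays, 10 (x) x 130 (y) x 11 mm, loose; to be left alone. Origin: centre of its underside, y along its length, z up.
There are look-alikes about, which are no part of the job. What is shaped like the green_bottle but red is not meant. What is shaped like the timer but black is not meant.

How it is judged:
On the way, in this order (a step that is already met when the one before it is completed fails the run):
1. both bottles stand in their bays of the blue tray, while dish, label roll and timer are not yet in their trays (x of green_bottle in the frame of bottle_tray between -0.04 and 0.04 m and y of green_bottle in the frame of bottle_tray between -0.065 and 0 m and z of green_bottle in the frame of bottle_tray between -0.003 and 0.008 m and angle between each of green_bottle, brown_bottle's own z axis and vertical below 0.08 rad and x of brown_bottle in the frame of bottle_tray between -0.05 and 0.05 m and y of brown_bottle in the frame of bottle_tray between 0.036 and 0.075 m and z of brown_bottle in the frame of bottle_tray between -0.003 and 0.008 m and not (x of dish in the frame of dish_tray between -0.036 and 0.036 m and y of dish in the frame of dish_tray between -0.058 and -0.03 m and z of dish in the frame of dish_tray between -0.003 and 0.008 m and angle between dish's own z axis and vertical below 0.08 rad) and not ((x of label_roll in the frame of supply_tray between -0.036 and 0.036 m and y of label_roll in the frame of supply_tray between 0.03 and 0.058 m and z of label_roll in the frame of supply_tray between -0.003 and 0.008 m and angle between label_roll's own z axis and vertical below 0.08 rad) or (x of label_roll in the frame of supply_tray between -0.036 and 0.036 m and y of label_roll in the frame of supply_tray between -0.058 and -0.03 m and z of label_roll in the frame of supply_tray between -0.003 and 0.008 m and angle between label_roll's own z axis and vertical below 0.08 rad)) and not ((x of timer in the frame of supply_tray between -0.036 and 0.036 m and y of timer in the frame of supply_tray between 0.03 and 0.058 m and z of timer in the frame of supply_tray between -0.003 and 0.008 m and angle between timer's own z axis and vertical below 0.08 rad) or (x of timer in the frame of supply_tray between -0.036 and 0.036 m and y of timer in the frame of supply_tray between -0.058 and -0.03 m and z of timer in the frame of supply_tray between -0.003 and 0.008 m and angle between timer's own z axis and vertical below 0.08 rad))), for 0.2 s.
2. the dish lies in the empty bay of the green tray, while label roll and timer are not yet in the orange tray (x of green_bottle in the frame of bottle_tray between -0.04 and 0.04 m and y of green_bottle in the frame of bottle_tray between -0.065 and 0 m and z of green_bottle in the frame of bottle_tray between -0.003 and 0.008 m and angle between each of green_bottle, brown_bottle, dish's own z axis and vertical below 0.08 rad and x of brown_bottle in the frame of bottle_tray between -0.05 and 0.05 m and y of brown_bottle in the frame of bottle_tray between 0.036 and 0.075 m and z of brown_bottle in the frame of bottle_tray between -0.003 and 0.008 m and x of dish in the frame of dish_tray between -0.036 and 0.036 m and y of dish in the frame of dish_tray between -0.058 and -0.03 m and z of dish in the frame of dish_tray between -0.003 and 0.008 m and not ((x of label_roll in the frame of supply_tray between -0.036 and 0.036 m and y of label_roll in the frame of supply_tray between 0.03 and 0.058 m and z of label_roll in the frame of supply_tray between -0.003 and 0.008 m and angle between label_roll's own z axis and vertical below 0.08 rad) or (x of label_roll in the frame of supply_tray between -0.036 and 0.036 m and y of label_roll in the frame of supply_tray between -0.058 and -0.03 m and z of label_roll in the frame of supply_tray between -0.003 and 0.008 m and angle between label_roll's own z axis and vertical below 0.08 rad)) and not ((x of timer in the frame of supply_tray between -0.036 and 0.036 m and y of timer in the frame of supply_tray between 0.03 and 0.058 m and z of timer in the frame of supply_tray between -0.003 and 0.008 m and angle between timer's own z axis and vertical below 0.08 rad) or (x of timer in the frame of supply_tray between -0.036 and 0.036 m and y of timer in the frame of supply_tray between -0.058 and -0.03 m and z of timer in the frame of supply_tray between -0.003 and 0.008 m and angle between timer's own z axis and vertical below 0.08 rad))), for 0.2 s.
3. label roll and timer lie in the orange tray, one in each bay ((((x of label_roll in the frame of supply_tray between -0.036 and 0.036 m and y of label_roll in the frame of supply_tray between 0.03 and 0.058 m and z of label_roll in the frame of supply_tray between -0.003 and 0.008 m and angle between label_roll's own z axis and vertical below 0.08 rad) and (x of timer in the frame of supply_tray between -0.036 and 0.036 m and y of timer in the frame of supply_tray between -0.058 and -0.03 m and z of timer in the frame of supply_tray between -0.003 and 0.008 m and angle between timer's own z axis and vertical below 0.08 rad)) or ((x of label_roll in the frame of supply_tray between -0.036 and 0.036 m and y of label_roll in the frame of supply_tray between -0.058 and -0.03 m and z of label_roll in the frame of supply_tray between -0.003 and 0.008 m and angle between label_roll's own z axis and vertical below 0.08 rad) and (x of timer in the frame of supply_tray between -0.036 and 0.036 m and y of timer in the frame of supply_tray between 0.03 and 0.058 m and z of timer in the frame of supply_tray between -0.003 and 0.008 m and angle between timer's own z axis and vertical below 0.08 rad)))), for 0.2 s.
At the end, for the whole second after the job is handed in: Green-capped bottle upright in the blue tray's wide bay, brown bottle in its narrow bay, dish flat in the green tray's empty bay, label roll and timer flat in the orange tray, one per bay: all on the tray floor (within 5 mm, tilt under 0.08 rad), anywhere within the bay's walls, released, at rest (x of green_bottle in the frame of bottle_tray between -0.04 and 0.04 m and y of green_bottle in the frame of bottle_tray between -0.065 and 0 m and z of green_bottle in the frame of bottle_tray between -0.003 and 0.008 m and angle between each of green_bottle, brown_bottle, dish's own z axis and vertical below 0.08 rad and x of brown_bottle in the frame of bottle_tray between -0.05 and 0.05 m and y of brown_bottle in the frame of bottle_tray between 0.036 and 0.075 m and z of brown_bottle in the frame of bottle_tray between -0.003 and 0.008 m and x of dish in the frame of dish_tray between -0.036 and 0.036 m and y of dish in the frame of dish_tray between -0.058 and -0.03 m and z of dish in the frame of dish_tray between -0.003 and 0.008 m and (((x of label_roll in the frame of supply_tray between -0.036 and 0.036 m and y of label_roll in the frame of supply_tray between 0.03 and 0.058 m and z of label_roll in the frame of supply_tray between -0.003 and 0.008 m and angle between label_roll's own z axis and vertical below 0.08 rad) and (x of timer in the frame of supply_tray between -0.036 and 0.036 m and y of timer in the frame of supply_tray between -0.058 and -0.03 m and z of timer in the frame of supply_tray between -0.003 and 0.008 m and angle between timer's own z axis and vertical below 0.08 rad)) or ((x of label_roll in the frame of supply_tray between -0.036 and 0.036 m and y of label_roll in the frame of supply_tray between -0.058 and -0.03 m and z of label_roll in the frame of supply_tray between -0.003 and 0.008 m and angle between label_roll's own z axis and vertical below 0.08 rad) and (x of timer in the frame of supply_tray between -0.036 and 0.036 m and y of timer in the frame of supply_tray between 0.03 and 0.058 m and z of timer in the frame of supply_tray between -0.003 and 0.008 m and angle between timer's own z axis and vertical below 0.08 rad))) and linear speed of each of green_bottle, brown_bottle, dish, label_roll, timer below 0.02 m/s and contact force between the fingers and green_bottle below 0.1 N and contact force between the fingers and brown_bottle below 0.1 N and contact force between the fingers and dish below 0.1 N and contact force between the fingers and label_roll below 0.1 N and contact force between the fingers and timer below 0.1 N); the robot touches nothing.
It fails at once if the stapler or the forceps is moved more than 25 mm (distance of any of stapler, forceps from where it was at the start of the episode above 0.025 m).
It fails at once if a thing is dropped: it falls free of the fingers faster than 1 m/s (a fall of about 5 cm) ((linear speed of green_bottle above 1 m/s and contact force between the fingers and green_bottle below 0.1 N) or (linear speed of brown_bottle above 1 m/s and contact force between the fingers and brown_bottle below 0.1 N) or (linear speed of dish above 1 m/s and contact force between the fingers and dish below 0.1 N) or (linear speed of label_roll above 1 m/s and contact force between the fingers and label_roll below 0.1 N) or (linear speed of timer above 1 m/s and contact force between the fingers and timer below 0.1 N)).
It also fails if it takes over 120 s, if anything falls off the work surface, if the arm or the gripper's body presses on something with over 40 N, if the wrist force passes 120 N, or if a joint passes its speed limit or range.

ROBOT

A 6-joint arm with a two-finger parallel gripper is mounted at the origin on a cart in front of the work surface, level with it; the furniture and walls round the work are solid. World frame = base frame: x ahead of the robot, y to its left, z up, the work surface at z = 0. Lengths are in m, angles in rad, forces in N, time in s.
With the tool pointing down it reaches from about 0.35 to 0.875 m from the base axis. Payload 15.5 kg.
Tool frame: the origin (TCP) lies midway between the tips of the shut fingers; the grasp point (between the pads) lies 19 mm behind it; z points along the fingers, y is the line along which they close (so a half turn about z gives the same grasp; the last joint's range is limited). The gripper opens to 85 mm and grips with 20 to 120 N. Pads are 22 mm wide; open, the fingers measure 114 mm over their backs; the gripper's body (76 mm by 85 mm) begins 54 mm behind the grasp point. The pads swing forward as they close: fully open they stand 13 mm farther back than shut.
Start: joints at [-1.329, 0.494, 1.345, -0, 1.302, -0.096], TCP at [0.207, -0.59, 0.2] pointing down, gripper open.
Joint ranges: [-2.91, 2.91], [-0.82, 2.16], [0.22, 2.67], [-1.22, 4.37], [0.12, 2.79], [-3.08, 3.08]. Speed limits (rad/s): [1.89, 1.89, 2.57, 3.01, 3.01, 3.01].

INTERFACE

Orientations are given as a rotation vector (axis times angle).
In Python, from station import arm gives the robot as it stands.
- The arm moves only by the tool drive_tool, never from a script. Its argument "plan" is a list of rows, each an object with "hand": the closure, from 0 (fully open) to 1 (shut); "slide": the shift along the tool's x, y, z in mm, a list of three; "yaw": the turn about the tool's z in rad. A call has 1 to 10 rows; each row shifts and turns the commanded pose from where the row before left it, along the tool's axes as they then stand; what a row does not reach is not made up. A row lasts 1/8 s, in which the tool goes at most 62.5 mm and 10.7 degrees, less where a joint would pass 70% of its speed; a pose out of reach is approached as far as the arm can. A call with a gripper value outside its range is refused whole. The fingers move at their own pace and stop on an object; "grip_force" is the grip in N (left out, the last holds). Time passes only in rows, so rows that do not move let the fingers close. It gives the time, the measured TCP pose, the force, the opening and the grip force at its end, in the units of the state.
- arm.get_obs(): the state, without advancing time (a new reading comes with each control period).
- arm.snapshot(name): name is "side" or "top"; returns (picture, depth): 480x640x3 uint8, red, green, blue; 480x640 float32, m along the optical axis (not along the pixel's ray), 0 where there is no reading.
- arm.get_calibration(name): a dict with "fx", "fy", "cx", "cy" (pixels), "R" (3x3) and "t" (3): a world point X has camera coordinates R X + t. Camera axes: x right, y down, z forward; pixel columns grow to the right and rows downward; lengths in m; the calibration is good to about 2 mm. A picture is of the moment at which its call begins. get_calibration takes no time and is no camera call.
- arm.finish_job(): hands the job in; it is judged then, once.
The state is a dict: "clock": time; "qpos": joint angles; "qd": joint speeds; "effort": joint torques, N m; "position": TCP position; "tcp_rot": TCP orientation; "force": force on the tool from outside, world axes, zero at the start; "moment": the same for the moment, N m; "width": finger opening in m; "finger_force": force on a finger pad.
Only numpy, scipy, OpenCV 4.12 (cv2) and the standard library are available. Lean on these libraries where they do the work, as an engineer would, in place of code of your own. Each camera call takes 0.05 s, during which the arm holds its last target. There are 200 camera calls.

## Working session

There is one attempt and no reset: what is moved stays moved. The work goes in short steps, Python scripts to look and compute and a tool call to move; the robot and the scene stay as the last step left them, time stands still between calls to the robot, and variables do not carry over. Pictures are saved under pics/ and viewed, at most 14 in all, crops included, and the job is handed in when it is done.

Besides the shell and the picture viewer there is one more tool, called as name(argument=value, ...) on one line, values as JSON. drive_tool: Moves the arm, as the interface text tells. Its arguments: {"type":"object","properties":{"plan":{"type":"array"},"grip_force":{"type":"number"}},"required":["plan"]}

```bash
mkdir -p pics; cat > h.py <<'E'
import numpy as np, cv2
from station import arm
def snap(name,fn=None):
    p,d=arm.snapshot(name)
    if fn: cv2.imwrite('pics/'+fn,p[:,:,::-1])
    return p,d
def ray(name,u,v,z):
    c=arm.get_calibration(name);R=np.array(c['R']);t=np.array(c['t'])
    o=-R.T@t; d=R.T@np.array([(u-c['cx'])/c['fx'],(v-c['cy'])/c['fy'],1])
    return o+d*(z-o[2])/d[2]
def cloud(name,d):
    c=arm.get_calibration(name);R=np.array(c['R']);t=np.array(c['t'])
    v,u=np.mgrid[:480,:640]
    P=np.stack([(u-c['cx'])/c['fx']*d,(v-c['cy'])/c['fy']*d,d],-1)
    return (P-t)@R
E
python3 - <<'E'
from h import *
np.set_printoptions(precision=3,suppress=True)
for n in('top','side'):
    p,d=snap(n,n+'1.png'); np.savez('/tmp/'+n+'1.npz',p=p,d=d)
    c=arm.get_calibration(n); print(n,c,-np.array(c['R']).T@c['t'])
o=arm.get_obs();print(o)
E
```

```text
top {'fx': 595.8031212498747, 'fy': 595.8031212498747, 'cx': 317.8431037593365, 'cy': 242.67431675840552, 'R': array([[ 0.026, -1.   ,  0.01 ],
       [-0.998, -0.026, -0.065],
       [ 0.066, -0.008, -0.998]]), 't': array([-0.011,  0.521,  1.336])} [0.433 0.014 1.367]
side {'fx': 454.4603814775936, 'fy': 454.4603814775936, 'cx': 314.54916202547327, 'cy': 238.1165939604731, 'R': array([[-0.998, -0.068, -0.007],
       [-0.019,  0.376, -0.926],
       [ 0.066, -0.924, -0.377]]), 't': array([0.526, 0.056, 0.95 ])} [0.464 0.892 0.413]
{'clock': 0.1, 'qpos': array([-1.329,  0.494,  1.346,  0.   ,  1.302, -0.096]), 'qd': array([ 0.   , -0.001, -0.003,  0.   , -0.002, -0.001]), 'effort': array([  0.003, -88.359, -38.456,  -0.   ,   0.005,   0.   ]), 'position': array([ 0.206, -0.59 ,  0.2  ]), 'tcp_rot': array([-3.096, -0.526,  0.   ]), 'force': array([-0.411, -0.229,  1.028]), 'moment': array([-0.025, -0.023, -0.027]), 'finger_force': 0.0, 'width': 0.08543330583689678}
```

View pics/top1.png

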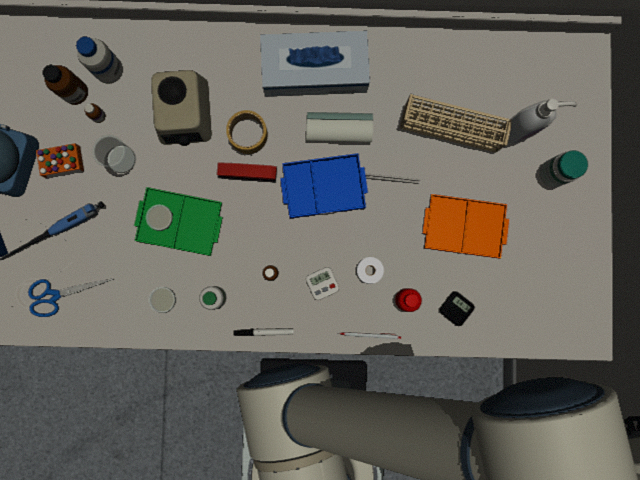

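View pics/side1.png

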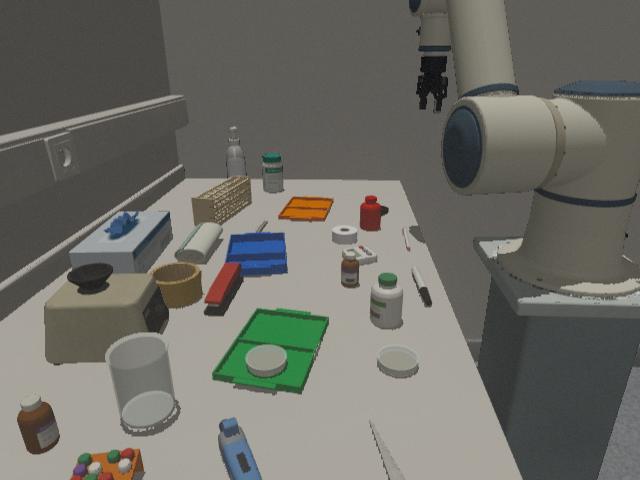

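Candidates in the top view:
- **Green bottle:** front (211,297), large green-capped (570,166), red (408,300). I choose the front one.
- **Brown bottle:** front (270,272), back left (94,112). I choose the front one.
- **Dish:** bench (162,299), already in tray (159,217). I choose the bench one.
- **Timer:** white (322,284), black (457,308). I choose the white one.
- **Label roll:** (370,270).

In the side view the chosen bottles stand at (387,300) and (350,268), and the dish lies at (398,361). Next I'll measure them and check with a close crop.

```bash
python3 - <<'E'
from h import *
np.set_printoptions(precision=4,suppress=True)
f=np.load('/tmp/top1.npz');p,d=f['p'],f['d']
hsv=cv2.cvtColor(p,cv2.COLOR_RGB2HSV)
P=cloud('top',d)
print('bench z',np.median(P[320:325,100:230,2]))
def trays():
    for n,lo,hi,z in(('blue',(105,120,60),(125,255,255),.022),('green',(50,120,50),(75,255,255),.012),('orange',(5,180,120),(20,255,255),.012)):
        m=cv2.inRange(hsv,lo,hi); m[:145]=0;m[265:]=0;m[:,:110]=0
        k=max(cv2.findContours(m,cv2.RETR_EXTERNAL,cv2.CHAIN_APPROX_NONE)[0],key=cv2.contourArea)
        w=np.array([ray('top',u,v,z)[:2] for u,v in k[:,0]],np.float32)
        r=cv2.minAreaRect(w); a=r[2]
        print(n,r, 'mod90',a%90)
trays()
# white/height objects
for n,(u0,u1,v0,v1),h in(('gb',(190,235,275,320),.082),('bb',(255,290,258,290),.064),('dish',(140,185,280,320),.014),('roll',(350,392,250,292),.026),('timer',(300,345,262,306),.019)):
    Q=P[v0:v1,u0:u1].reshape(-1,3); pk=Q[Q[:,2]>h-.006]; al=Q[Q[:,2]>.007]
    c=[(q[:,:2].min(0)+q[:,:2].max(0))/2 for q in(pk,al)]
    print(n,len(pk),pk[:,2].max(),'top',c[0],np.ptp(pk[:,:2],axis=0),'all',c[1],np.ptp(al[:,:2],axis=0),'mean',pk[:,:2].mean(0))
    if n=='timer': print(cv2.minAreaRect(al[:,:2].astype(np.float32)))
c=p[250:320,130:400]; cv2.imwrite('pics/c1.png',cv2.resize(c[:,:,::-1],None,fx=2.96,fy=2.96,interpolation=cv2.INTER_CUBIC))
# stapler, forceps
for n,(u0,u1,v0,v1) in(('stap',(205,281,150,190)),('forc',(369,425,170,190))):
    Q=P[v0:v1,u0:u1].reshape(-1,3);Q=Q[Q[:,2]>.006];print(n,Q.min(0),Q.max(0))
E
```

```text
bench z 0.0008344046517093205
blue ((0.6526307463645935, -0.007414884865283966), (0.12689819931983948, 0.19342848658561707), 9.164048194885254) mod90 9.164048194885254
green ((0.5627848505973816, 0.32226088643074036), (0.1927935630083084, 0.1249379813671112), 80.17887115478516) mod90 80.17887115478516
orange ((0.5703662037849426, -0.3298126757144928), (0.18319746851921082, 0.1244170293211937), 83.79740905761719) mod90 83.79740905761719
gb 150 1.3673743009677783 top [0.4058 0.1311] [0.0536 0.2351] all [0.3908 0.1506] [0.0959 0.2742] mean [0.3931 0.2323]
bb 67 1.3673743009677783 top [0.4465 0.065 ] [0.0277 0.1029] all [0.4486 0.0787] [0.0663 0.1303] mean [0.4496 0.1011]
dish 552 1.3673743009677783 top [0.3881 0.1981] [0.0891 0.3692] all [0.3858 0.2056] [0.0937 0.3842] mean [0.3849 0.3493]
roll 489 1.3673743009677783 top [ 0.4622 -0.0652] [0.0591 0.1575] all [ 0.4596 -0.0768] [0.0825 0.1807] mean [ 0.4624 -0.1135]
timer 646 1.3673743009677783 top [ 0.4302 -0.0093] [0.0728 0.073 ] all [ 0.428  -0.0094] [0.093  0.1009] mean [ 0.43   -0.0084]
((0.4299735426902771, -0.01164427399635315), (0.0875115767121315, 0.10156343132257462), 5.529910087585449)
stap [0.4326 0.0135 0.006 ] [0.7329 0.2676 1.3674]
forc [ 0.4326 -0.2393  0.006 ] [0.6945 0.0135 1.3674]
```

View pics/c1.png

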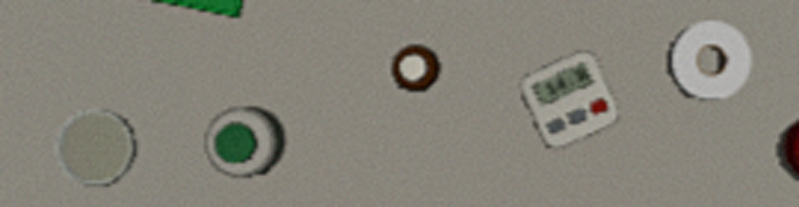

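The crop shows the clear dish (95,147), the bottle with a green cap (237,142), the brown bottle with a white cap (414,67), the white timer tilted at about 20° (568,100) and the roll (711,60). The choices are right. I'll refine the positions with invalid depth removed.

```bash
python3 - <<'E'
from h import *
np.set_printoptions(precision=4,suppress=True)
f=np.load('/tmp/top1.npz');p,d=f['p'],f['d']
hsv=cv2.cvtColor(p,cv2.COLOR_RGB2HSV)
P=cloud('top',d);P[d==0]=np.nan
# colour caps via rays
def blob(n,lo,hi,box,z):
    m=cv2.inRange(hsv,lo,hi);b=np.zeros_like(m);u0,u1,v0,v1=box;b[v0:v1,u0:u1]=255;m&=b
    k=max(cv2.findContours(m,cv2.RETR_EXTERNAL,cv2.CHAIN_APPROX_NONE)[0],key=cv2.contourArea)
    w=np.array([ray('top',u,v,z)[:2] for u,v in k[:,0]],np.float32)
    (c,r)=cv2.minEnclosingCircle(w); print(n,'circ',np.array(c),r,'rect',cv2.minAreaRect(w))
blob('gcap',(45,80,30),(90,255,255),(190,235,275,320),.082)
blob('bcap',(0,0,130),(180,70,255),(260,283,262,284),.064)
blob('bbody',(0,90,20),(20,255,255),(258,285,260,286),.05)
blob('roll',(0,0,165),(180,60,255),(350,392,250,292),.026)
blob('timer',(0,0,165),(180,60,255),(300,345,262,306),.018)
for n,(u0,u1,v0,v1),zl,zh in(('gb',(190,235,275,320),.07,.09),('gball',(190,235,275,320),.03,.09),('bb',(255,290,258,290),.05,.07),('bball',(255,290,258,290),.02,.07),('dish',(140,185,280,320),.008,.02),('roll',(350,392,250,292),.02,.03),('timer',(300,345,262,306),.012,.025),('stap',(205,281,150,190),.01,.05),('forc',(369,425,170,190),.006,.02)):
    Q=P[v0:v1,u0:u1].reshape(-1,3); q=Q[(Q[:,2]>zl)&(Q[:,2]<zh)].astype(np.float32)
    if len(q): print(n,len(q),'mid',(q.min(0)+q.max(0))/2,'mean',q.mean(0),'ext',np.ptp(q,axis=0),cv2.minAreaRect(q[:,:2]))
E
```

```text
gcap circ [0.392  0.2332] 0.01377065572887659 rect ((0.3920755088329315, 0.23328618705272675), (0.025642154738307, 0.025800012052059174), 1.4569122791290283)
bcap circ [0.4504 0.1034] 0.03335662558674812 rect ((0.450369268655777, 0.10336818546056747), (0.045810453593730927, 0.04822254180908203), 1.4848066568374634)
bbody circ [0.4505 0.1065] 0.016517695039510727 rect ((0.4504908621311188, 0.10651648044586182), (0.028659163042902946, 0.030928967520594597), 1.4809849262237549)
roll circ [ 0.4626 -0.117 ] 0.02941644750535488 rect ((0.46340954303741455, -0.11760611087083817), (0.056247491389513016, 0.0563538558781147), 1.465700626373291)
timer circ [ 0.4399 -0.034 ] 0.015237502753734589 rect ((0.43848779797554016, -0.03130528703331947), (0.030275005847215652, 0.008092094212770462), 28.002315521240234)Traceback (most recent call last):
  File "<stdin>", line 19, in <module>
cv2.error: OpenCV(4.12.0) /io/opencv/modules/imgproc/src/convhull.cpp:143: error: (-215:Assertion failed) total >= 0 && (depth == CV_32F || depth == CV_32S) in function 'convexHull'
```

```bash
python3 - <<'E'
from h import *
np.set_printoptions(precision=4,suppress=True)
f=np.load('/tmp/top1.npz');p,d=f['p'],f['d']
P=cloud('top',d);P[d==0]=np.nan
for n,(u0,u1,v0,v1),zl,zh in(('gb',(190,235,275,320),.07,.09),('gball',(190,235,275,320),.03,.09),('bb',(255,290,258,290),.05,.07),('bball',(255,290,258,290),.02,.07),('dish',(140,185,280,320),.008,.02),('roll',(350,392,250,292),.02,.03),('timer',(300,345,262,306),.012,.025),('stap',(205,281,150,190),.01,.05),('forc',(369,425,170,190),.006,.02)):
    Q=P[v0:v1,u0:u1].reshape(-1,3); q=Q[(Q[:,2]>zl)&(Q[:,2]<zh)]
    if len(q): print(n,len(q),'mid',(q.min(0)+q.max(0))/2,'mean',q.mean(0),'ext',np.ptp(q,axis=0),cv2.minAreaRect(np.ascontiguousarray(q[:,:2].astype(np.float32))) )
    if n=='timer':
        k=cv2.morphologyEx(np.uint8((P[v0:v1,u0:u1,2]>zl)&(P[v0:v1,u0:u1,2]<zh)),cv2.MORPH_OPEN,np.ones((5,5)))>0
        print(cv2.minAreaRect(np.ascontiguousarray(P[v0:v1,u0:u1][k][:,:2].astype(np.float32))))
E
```

```text
gb 160 mid [0.3939 0.2339 0.0795] mean [0.393  0.2337 0.0819] ext [0.0346 0.0322 0.0183] ((0.3931301236152649, 0.23403261601924896), (0.030583351850509644, 0.02793813869357109), 45.40278625488281)
gball 484 mid [0.3924 0.2335 0.0599] mean [0.3932 0.2305 0.0678] ext [0.0505 0.0514 0.0575] ((0.39282771944999695, 0.23336760699748993), (0.05047821253538132, 0.05091310665011406), 46.57594680786133)
bb 116 mid [0.4515 0.1076 0.06  ] mean [0.4509 0.1081 0.0588] ext [0.0309 0.0291 0.0198] ((0.4514680504798889, 0.10866452753543854), (0.028327181935310364, 0.02795632928609848), 46.89043426513672)
bball 193 mid [0.4516 0.1082 0.0458] mean [0.4512 0.1072 0.0533] ext [0.0312 0.0331 0.0482] ((0.45160868763923645, 0.10824130475521088), (0.031069865450263023, 0.033122122287750244), 0.9813115000724792)
dish 536 mid [0.3858 0.3466 0.014 ] mean [0.3845 0.3517 0.0144] ext [0.0844 0.0722 0.0119] ((0.3872116506099701, 0.3488346338272095), (0.08009813725948334, 0.07095815986394882), 6.262365341186523)
roll 444 mid [ 0.4624 -0.1155  0.025 ] mean [ 0.4629 -0.1155  0.0256] ext [0.0588 0.0569 0.0099] ((0.4623238146305084, -0.1155642718076706), (0.05869244784116745, 0.0568387471139431), 0.9025905728340149)
timer 678 mid [ 0.4302 -0.0093  0.0185] mean [ 0.43   -0.0087  0.017 ] ext [0.0728 0.073  0.0129] ((0.43029749393463135, -0.009010858833789825), (0.06159794330596924, 0.061509255319833755), 26.08428955078125)
((0.42980891466140747, -0.008775860071182251), (0.06029345467686653, 0.06091197207570076), 24.598421096801758)
stap 926 mid [0.6887 0.1698 0.0299] mean [0.6804 0.1671 0.035 ] ext [0.0834 0.1556 0.0398] ((0.6946576833724976, 0.16696125268936157), (0.1582200825214386, 0.07629697769880295), 80.51490783691406)
forc 171 mid [ 0.6721 -0.1755  0.0113] mean [ 0.6748 -0.1665  0.0092] ext [0.0449 0.1276 0.0105] ((0.6727403402328491, -0.17548567056655884), (0.04450850188732147, 0.12685520946979523), 1.5961142778396606)
```

```bash
cat > go.py <<'E'
# python3 go.py x y z theta : slide (mm, tool axes) and yaw still needed; theta = world angle of tool x
import sys
from h import *
np.set_printoptions(precision=3,suppress=True)
o=arm.get_obs();R=cv2.Rodrigues(np.array(o['tcp_rot']))[0]
th=np.arctan2(R[1,0],R[0,0])
print('t',o['clock'],'pos',o['position'],'th',th,'tilt',np.degrees(np.arccos(-R[2,2])),'F',o['force'],'w',o['width'],'ff',o['finger_force'])
for i in range(1,len(sys.argv),4):
    x,y,z,t=map(float,sys.argv[i:i+4])
    d=np.array([x,y,z])-o['position']
    c,s=np.cos(t),np.sin(t)
    print('yaw',th-t,'then slide at new yaw mm',1000*np.array([c*d[0]+s*d[1],s*d[0]-c*d[1],-d[2]]))
E
```

drive_tool(plan=[{"hand": 0, "slide": [0, 0, 0], "yaw": -0.174}, {"hand": 0, "slide": [0, 0, 0], "yaw": -0.174}, {"hand": 0, "slide": [0, 0, 0], "yaw": -0.174}, {"hand": 0, "slide": [0, 0, 0], "yaw": -0.174}, {"hand": 0, "slide": [0, 0, 0], "yaw": -0.174}, {"hand": 0, "slide": [0, 0, 0], "yaw": -0.174}, {"hand": 0, "slide": [0, 0, 0], "yaw": -0.174}, {"hand": 0, "slide": [0, 0, 0], "yaw": -0.174}], grip_force=30)

```text
clock: 1.1
position: [0.2065, -0.5896, 0.2001]
tcp_rot: [-2.032, -2.395, -0.001]
force: [-0.6, 0.2, -0.5]
width: 0.0858
finger_force: 0.0
```

```bash
python3 go.py .45 -.1 .2 1.73  .393 .2335 .13 1.73
```

```text
t 1.1 pos [ 0.206 -0.59   0.2  ] th 1.73458786074127 tilt 0.04540357167585181 F [-0.626  0.165 -0.468] w 0.08583806133247247 ff 0.0
yaw 0.0045878607412699335 then slide at new yaw mm [444.825 318.045   0.118]
yaw 0.0045878607412699335 then slide at new yaw mm [783.144 314.636  70.118]
```

drive_tool(plan=[{"hand": 0, "slide": [44, 32, 0], "yaw": 0}, {"hand": 0, "slide": [44, 32, 0], "yaw": 0}, {"hand": 0, "slide": [44, 32, 0], "yaw": 0}, {"hand": 0, "slide": [44, 32, 0], "yaw": 0}, {"hand": 0, "slide": [44, 32, 0], "yaw": 0}, {"hand": 0, "slide": [44, 32, 0], "yaw": 0}, {"hand": 0, "slide": [44, 32, 0], "yaw": 0}, {"hand": 0, "slide": [44, 32, 0], "yaw": 0}, {"hand": 0, "slide": [44, 32, 0], "yaw": 0}, {"hand": 0, "slide": [44, 32, 0], "yaw": 0}])

```text
clock: 2.35
position: [0.4538, -0.1033, 0.2004]
tcp_rot: [-2.039, -2.39, 0.0]
force: [0.3, -1.0, -0.3]
width: 0.0854
finger_force: 0.0
```

drive_tool(plan=[{"hand": 0, "slide": [48, 0, 10], "yaw": 0}, {"hand": 0, "slide": [48, 0, 10], "yaw": 0}, {"hand": 0, "slide": [48, 0, 10], "yaw": 0}, {"hand": 0, "slide": [48, 0, 10], "yaw": 0}, {"hand": 0, "slide": [48, 0, 10], "yaw": 0}, {"hand": 0, "slide": [48, 0, 10], "yaw": 0}, {"hand": 0, "slide": [48, 0, 10], "yaw": 0}, {"hand": 0, "slide": [0, 0, 0], "yaw": 0}])

```text
clock: 3.35
position: [0.3994, 0.2291, 0.1297]
tcp_rot: [-2.034, -2.393, 0.001]
force: [-0.5, 0.7, -0.2]
width: 0.0852
finger_force: 0.0
```

```bash
python3 go.py .393 .2335 .023 1.73
```

```text
t 3.35 pos [0.399 0.229 0.13 ] th 1.7324651206968065 tilt 0.06881255809356852 F [-0.485  0.681 -0.177] w 0.08524560469551233 ff 0.0
yaw 0.0024651206968064887 then slide at new yaw mm [  5.336  -5.599 106.716]
```

drive_tool(plan=[{"hand": 0, "slide": [5, -6, 7], "yaw": 0}, {"hand": 0, "slide": [0, 0, 25], "yaw": 0}, {"hand": 0, "slide": [0, 0, 25], "yaw": 0}, {"hand": 0, "slide": [0, 0, 25], "yaw": 0}, {"hand": 0, "slide": [0, 0, 25], "yaw": 0}, {"hand": 0, "slide": [0, 0, 0], "yaw": 0}, {"hand": 1, "slide": [0, 0, 0], "yaw": 0}, {"hand": 1, "slide": [0, 0, 0], "yaw": 0}, {"hand": 1, "slide": [0, 0, 0], "yaw": 0}, {"hand": 1, "slide": [0, 0, 0], "yaw": 0}])

```text
clock: 4.6
position: [0.3938, 0.2307, 0.0246]
tcp_rot: [2.039, 2.39, 0.001]
force: [-3.2, -2.8, 17.4]
width: 0.0458
finger_force: 28.9
```

drive_tool(plan=[{"hand": 1, "slide": [0, 0, 0], "yaw": 0}, {"hand": 1, "slide": [0, 0, 0], "yaw": 0}, {"hand": 1, "slide": [0, 0, 0], "yaw": 0}])

```text
clock: 4.97
position: [0.3938, 0.2308, 0.0246]
tcp_rot: [2.039, 2.39, 0.001]
force: [-3.3, -3.2, 17.1]
width: 0.0457
finger_force: 28.9
```

```bash
python3 go.py .658 -.039 .13 1.73
```

```text
t 4.975 pos [0.394 0.231 0.025] th 1.7290308039760045 tilt 0.05582362768052413 F [-3.326 -3.185 17.132] w 0.04572542991267063 ff 28.88711890904233
yaw -0.0009691960239954778 then slide at new yaw mm [-308.222  218.069 -105.408]
```

The width is 46 mm, not 52, and there is an upward push on the tool. The pads are probably on the shoulder, so I'll open, go lower and regrip.

drive_tool(plan=[{"hand": 0, "slide": [0, 0, 0], "yaw": 0}, {"hand": 0, "slide": [0, 0, 0], "yaw": 0}, {"hand": 0, "slide": [0, 0, 0], "yaw": 0}, {"hand": 0, "slide": [0, 0, 0], "yaw": 0}, {"hand": 0, "slide": [2, 0, 4], "yaw": 0}, {"hand": 0, "slide": [0, 0, 4], "yaw": 0}, {"hand": 0, "slide": [0, 0, 0], "yaw": 0}])

```text
clock: 5.85
position: [0.3932, 0.2327, 0.0151]
tcp_rot: [-2.039, -2.39, 0.001]
force: [-0.8, 0.3, -0.5]
width: 0.0854
finger_force: 0.0
```

```bash
python3 - <<'E'
from h import *
p,d=snap('side');cv2.imwrite('pics/s2.png',cv2.resize(p[200:400,280:500,::-1],None,fx=2.7,fy=2.7))
E
python3 go.py .393 .2335 .015 1.73
```

```text
t 5.9 pos [0.393 0.233 0.015] th 1.728831453997703 tilt 0.03472623256735256 F [ 0.525  0.282 -1.211] w 0.08569226301618373 ff 0.0
yaw -0.0011685460022969885 then slide at new yaw mm [ 0.83  -0.117  0.219]
```

View pics/s2.png

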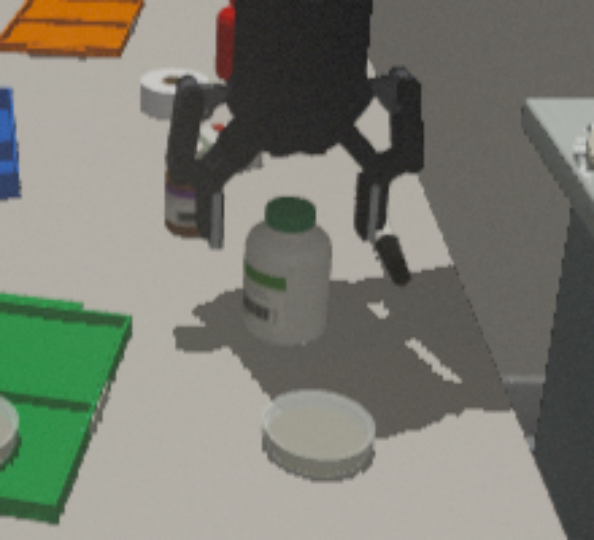

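The bottle at (287,270) stands upright and is centred between the open fingers at (215,240) and (370,210). I'll close at this lower height.

drive_tool(plan=[{"hand": 1, "slide": [0, 0, 0], "yaw": 0}, {"hand": 1, "slide": [0, 0, 0], "yaw": 0}, {"hand": 1, "slide": [0, 0, 0], "yaw": 0}, {"hand": 1, "slide": [0, 0, 0], "yaw": 0}, {"hand": 1, "slide": [0, 0, 0], "yaw": 0}])

```text
clock: 6.52
position: [0.3935, 0.2328, 0.0158]
tcp_rot: [2.039, 2.39, 0.001]
force: [-0.5, -1.1, 8.9]
width: 0.0487
finger_force: 29.7
```

drive_tool(plan=[{"hand": 0.2, "slide": [0, 0, 0], "yaw": 0}, {"hand": 0.2, "slide": [0, 0, 0], "yaw": 0}, {"hand": 0.2, "slide": [0, 0, 6], "yaw": 0}, {"hand": 0.2, "slide": [0, 0, 0], "yaw": 0}, {"hand": 1, "slide": [0, 0, 0], "yaw": 0}, {"hand": 1, "slide": [0, 0, 0], "yaw": 0}, {"hand": 1, "slide": [0, 0, 0], "yaw": 0}, {"hand": 1, "slide": [0, 0, 0], "yaw": 0}, {"hand": 1, "slide": [0, 0, 0], "yaw": 0}])

```text
clock: 7.65
position: [0.3934, 0.2327, 0.0096]
tcp_rot: [-2.039, -2.39, 0.0]
force: [-1.2, -0.3, 4.9]
width: 0.0492
finger_force: 30.9
```

drive_tool(plan=[{"hand": 1, "slide": [0, 0, -10], "yaw": 0}, {"hand": 1, "slide": [0, 0, -20], "yaw": 0}, {"hand": 1, "slide": [0, 0, -25], "yaw": 0}, {"hand": 1, "slide": [0, 0, -25], "yaw": 0}, {"hand": 1, "slide": [0, 0, -25], "yaw": 0}, {"hand": 1, "slide": [0, 0, 0], "yaw": 0}])

```text
clock: 8.4
position: [0.3944, 0.2332, 0.1162]
tcp_rot: [2.038, 2.389, 0.005]
force: [0.9, 0.2, -2.1]
width: 0.0497
finger_force: 31.9
```

```bash
python3 - <<'E'
from h import *
p,d=snap('side');cv2.imwrite('pics/s3.png',cv2.resize(p[150:400,220:500,::-1],None,fx=2,fy=2))
E
python3 go.py .658 -.039 .11 1.73
```

```text
t 8.45 pos [0.394 0.233 0.115] th 1.7288445853174195 tilt 0.10513572937409175 F [-0.256 -0.251 -1.685] w 0.04936795455512216 ff 31.85002571219229
yaw -0.0011554146825805134 then slide at new yaw mm [-310.384  217.745    5.093]
```

View pics/s3.png

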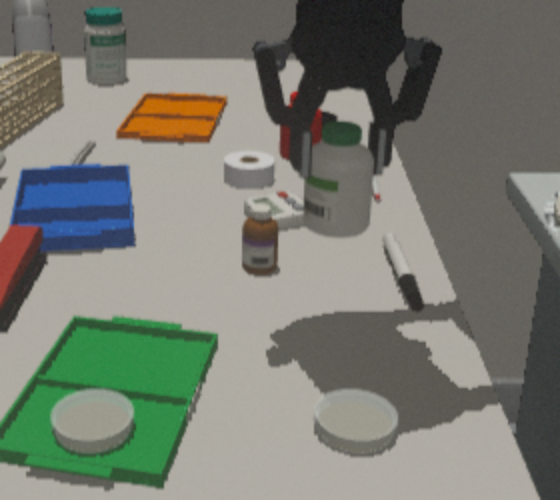

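The bottle is held upright at (338,180), clear of the bench. I'll carry it to the blue tray.

drive_tool(plan=[{"hand": 1, "slide": [-35, 24, 0], "yaw": 0}, {"hand": 1, "slide": [-39, 27, 0], "yaw": 0}, {"hand": 1, "slide": [-39, 27, 0], "yaw": 0}, {"hand": 1, "slide": [-39, 28, 0], "yaw": 0}, {"hand": 1, "slide": [-39, 28, 0], "yaw": 0}, {"hand": 1, "slide": [-39, 28, 0], "yaw": 0}, {"hand": 1, "slide": [-39, 28, 0], "yaw": 0}, {"hand": 1, "slide": [-28, 18, 0], "yaw": 0}, {"hand": 1, "slide": [-13, 9, 0], "yaw": 0}, {"hand": 1, "slide": [0, 0, 0], "yaw": 0}])

```text
clock: 9.7
position: [0.6562, -0.0394, 0.1134]
tcp_rot: [-2.039, -2.388, 0.001]
force: [0.1, 1.6, -1.8]
width: 0.0495
finger_force: 31.9
```

```bash
python3 go.py .658 -.039 .014 1.73
```

```text
t 9.7 pos [ 0.656 -0.039  0.113] th 1.7280599792882008 tilt 0.07942439028758257 F [ 0.116  1.57  -1.796] w 0.049467511846989116 ff 31.8525964388391
yaw -0.0019400207117992174 then slide at new yaw mm [ 0.155  1.832 99.383]
```

drive_tool(plan=[{"hand": 1, "slide": [0, 2, 25], "yaw": 0}, {"hand": 1, "slide": [0, 0, 25], "yaw": 0}, {"hand": 1, "slide": [0, 0, 25], "yaw": 0}, {"hand": 1, "slide": [0, 0, 14], "yaw": 0}, {"hand": 1, "slide": [0, 0, 5], "yaw": 0}, {"hand": 1, "slide": [0, 0, 3], "yaw": 0}, {"hand": 1, "slide": [0, 0, 0], "yaw": 0}, {"hand": 1, "slide": [0, 0, 0], "yaw": 0}])

```text
clock: 10.7
position: [0.6588, -0.039, 0.0181]
tcp_rot: [2.039, 2.389, 0.001]
force: [0.9, 1.2, -1.2]
width: 0.0493
finger_force: 31.8
```

drive_tool(plan=[{"hand": 1, "slide": [0, 0, 3], "yaw": 0}, {"hand": 1, "slide": [0, 0, 2], "yaw": 0}, {"hand": 1, "slide": [0, 0, 0], "yaw": 0}, {"hand": 1, "slide": [0, 0, 0], "yaw": 0}])

```text
clock: 11.2
position: [0.6585, -0.039, 0.0126]
tcp_rot: [2.039, 2.39, 0.0]
force: [-1.7, -0.6, 4.7]
width: 0.0495
finger_force: 32.4
```

drive_tool(plan=[{"hand": 0.25, "slide": [0, 0, 0], "yaw": 0}, {"hand": 0.25, "slide": [0, 0, 0], "yaw": 0}, {"hand": 0.25, "slide": [0, 0, 0], "yaw": 0}, {"hand": 0.25, "slide": [0, 0, -20], "yaw": 0}, {"hand": 0.25, "slide": [0, 0, -40], "yaw": 0}, {"hand": 0.25, "slide": [0, 0, -40], "yaw": 0}, {"hand": 0.25, "slide": [0, 0, -20], "yaw": 0}, {"hand": 0.25, "slide": [0, 0, 0], "yaw": 0}])

```text
clock: 12.2
position: [0.6597, -0.0391, 0.1354]
tcp_rot: [2.037, 2.387, 0.004]
force: [0.1, -0.2, -0.5]
width: 0.0642
finger_force: 0.0
```

```bash
python3 go.py .4512 .108 .12 1.73
```

```text
t 12.2 pos [ 0.66  -0.039  0.135] th 1.7288175757904862 tilt 0.244145618849856 F [ 0.129 -0.194 -0.534] w 0.06419548609057753 ff 0.0
yaw -0.001182424209513755 then slide at new yaw mm [ 178.254 -182.535   15.367]
```

drive_tool(plan=[{"hand": 0.25, "slide": [36, -36, 3], "yaw": 0}, {"hand": 0.25, "slide": [36, -37, 3], "yaw": 0}, {"hand": 0.25, "slide": [36, -37, 3], "yaw": 0}, {"hand": 0.25, "slide": [36, -37, 3], "yaw": 0}, {"hand": 0.25, "slide": [22, -24, 3], "yaw": 0}, {"hand": 0.25, "slide": [12, -12, 0], "yaw": 0}, {"hand": 0.25, "slide": [0, 0, 0], "yaw": 0}])

```text
clock: 13.08
position: [0.4495, 0.1084, 0.1175]
tcp_rot: [-2.038, -2.391, 0.0]
force: [1.5, -1.0, 0.1]
width: 0.064
finger_force: 0.0
```

```bash
python3 go.py .4512 .108 .013 1.73
python3 - <<'E'
from h import *
p,d=snap('top');cv2.imwrite('pics/t4.png',cv2.resize(p[140:310,190:410,::-1],None,fx=3,fy=3))
E
```

```text
t 13.075 pos [0.45  0.108 0.118] th 1.7297473269455987 tilt 0.012760668172339085 F [ 1.495 -0.994  0.13 ] w 0.06398754693815804 ff 0.0
yaw -0.0002526730544012423 then slide at new yaw mm [ -0.629   1.584 104.511]
```

View pics/t4.png

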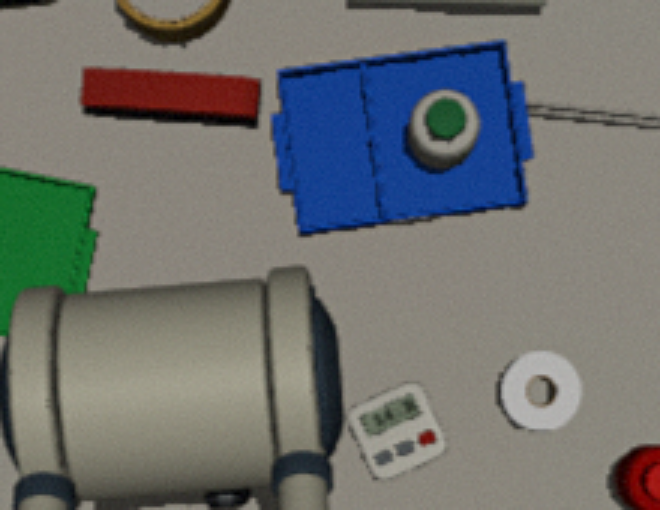

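The green-capped bottle stands upright in the wide bay at (445,120) in the crop. Next I'll grip the brown bottle.

drive_tool(plan=[{"hand": 0.25, "slide": [0, 2, 30], "yaw": 0}, {"hand": 0.25, "slide": [0, 0, 30], "yaw": 0}, {"hand": 0.25, "slide": [0, 0, 30], "yaw": 0}, {"hand": 0.25, "slide": [0, 0, 14], "yaw": 0}, {"hand": 0.25, "slide": [0, 0, 0], "yaw": 0}, {"hand": 1, "slide": [0, 0, 0], "yaw": 0}, {"hand": 1, "slide": [0, 0, 0], "yaw": 0}, {"hand": 1, "slide": [0, 0, 0], "yaw": 0}, {"hand": 1, "slide": [0, 0, 0], "yaw": 0}, {"hand": 1, "slide": [0, 0, 0], "yaw": 0}])

```text
clock: 14.38
position: [0.4518, 0.1084, 0.0144]
tcp_rot: [2.039, 2.39, 0.001]
force: [-2.8, -1.5, 10.8]
width: 0.0282
finger_force: 27.9
```

drive_tool(plan=[{"hand": 0.4, "slide": [0, 0, 0], "yaw": 0}, {"hand": 0.4, "slide": [0, 0, 0], "yaw": 0}, {"hand": 0.4, "slide": [0, 0, 7], "yaw": 0}, {"hand": 0.4, "slide": [0, 0, 0], "yaw": 0}, {"hand": 1, "slide": [0, 0, 0], "yaw": 0}, {"hand": 1, "slide": [0, 0, 0], "yaw": 0}, {"hand": 1, "slide": [0, 0, 0], "yaw": 0}, {"hand": 1, "slide": [0, 0, 0], "yaw": 0}])

```text
clock: 15.38
position: [0.4519, 0.1084, 0.0066]
tcp_rot: [2.039, 2.39, 0.0]
force: [0.7, -0.7, 3.9]
width: 0.031
finger_force: 29.7
```

drive_tool(plan=[{"hand": 1, "slide": [0, 0, -10], "yaw": 0}, {"hand": 1, "slide": [0, 0, -25], "yaw": 0}, {"hand": 1, "slide": [0, 0, -30], "yaw": 0}, {"hand": 1, "slide": [0, 0, -30], "yaw": 0}, {"hand": 1, "slide": [0, 0, -15], "yaw": 0}, {"hand": 1, "slide": [0, 0, 0], "yaw": 0}])

```text
clock: 16.12
position: [0.4523, 0.1084, 0.1177]
tcp_rot: [2.038, 2.389, 0.003]
force: [0.1, 0.4, -0.7]
width: 0.0309
finger_force: 29.8
```

```bash
python3 go.py .644 .046 .116 1.73
```

```text
t 16.125 pos [0.452 0.108 0.118] th 1.7287601282840221 tilt 0.13554373271697948 F [ 0.09   0.399 -0.738] w 0.030908538108680387 ff 29.84952610451728
yaw -0.001239871715977836 then slide at new yaw mm [-92.049 179.374   1.727]
```

drive_tool(plan=[{"hand": 1, "slide": [-20, 38, 0], "yaw": 0}, {"hand": 1, "slide": [-20, 40, 0], "yaw": 0}, {"hand": 1, "slide": [-20, 40, 0], "yaw": 0}, {"hand": 1, "slide": [-16, 32, 0], "yaw": 0}, {"hand": 1, "slide": [-10, 19, 0], "yaw": 0}, {"hand": 1, "slide": [-6, 10, 0], "yaw": 0}, {"hand": 1, "slide": [0, 0, 0], "yaw": 0}])

```text
clock: 17.0
position: [0.6427, 0.0456, 0.1158]
tcp_rot: [-2.039, -2.389, 0.001]
force: [-0.1, -0.3, -1.2]
width: 0.0313
finger_force: 29.9
```

```bash
python3 go.py .644 .046 .010 1.73
```

```text
t 17.0 pos [0.643 0.046 0.116] th 1.7285644836189291 tilt 0.05220426480955013 F [-0.089 -0.286 -1.153] w 0.03129485069532153 ff 29.876400344073772
yaw -0.001435516381070867 then slide at new yaw mm [  0.208   1.327 105.8  ]
```

drive_tool(plan=[{"hand": 1, "slide": [0, 1, 25], "yaw": 0}, {"hand": 1, "slide": [0, 0, 30], "yaw": 0}, {"hand": 1, "slide": [0, 0, 25], "yaw": 0}, {"hand": 1, "slide": [0, 0, 15], "yaw": 0}, {"hand": 1, "slide": [0, 0, 6], "yaw": 0}, {"hand": 1, "slide": [0, 0, 0], "yaw": 0}, {"hand": 1, "slide": [0, 0, 2], "yaw": 0}, {"hand": 1, "slide": [0, 0, 2], "yaw": 0}, {"hand": 1, "slide": [0, 0, 0], "yaw": 0}, {"hand": 1, "slide": [0, 0, 0], "yaw": 0}])

```text
clock: 18.25
position: [0.644, 0.0458, 0.0116]
tcp_rot: [2.039, 2.39, 0.0]
force: [0.3, -1.2, -0.0]
width: 0.0311
finger_force: 29.9
```

drive_tool(plan=[{"hand": 1, "slide": [0, 0, 2], "yaw": 0}, {"hand": 1, "slide": [0, 0, 0], "yaw": 0}, {"hand": 0.5, "slide": [0, 0, 0], "yaw": 0}, {"hand": 0.5, "slide": [0, 0, 0], "yaw": 0}, {"hand": 0.5, "slide": [0, 0, 0], "yaw": 0}, {"hand": 0.5, "slide": [0, 0, -20], "yaw": 0}, {"hand": 0.5, "slide": [0, 0, -40], "yaw": 0}, {"hand": 0.2, "slide": [0, 0, -40], "yaw": 0}, {"hand": 0, "slide": [0, 0, -10], "yaw": 0}, {"hand": 0, "slide": [0, 0, 0], "yaw": 0}])

```text
clock: 19.5
position: [0.6441, 0.0458, 0.1197]
tcp_rot: [2.039, 2.389, 0.001]
force: [-0.1, -0.2, -0.4]
width: 0.0851
finger_force: 0.0
```

```bash
python3 go.py .3845 .3512 .09 1.4
python3 - <<'E'
from h import *
p,d=snap('side');cv2.imwrite('pics/s5.png',cv2.resize(p[170:400,200:460,::-1],None,fx=2,fy=2))
E
```

```text
t 19.5 pos [0.644 0.046 0.12 ] th 1.7287324421942665 tilt 0.043432857472795315 F [-0.101 -0.204 -0.356] w 0.08507924608489982 ff 0.0
yaw 0.32873244219426656 then slide at new yaw mm [ 256.82  -307.726   29.684]
```

View pics/s5.png

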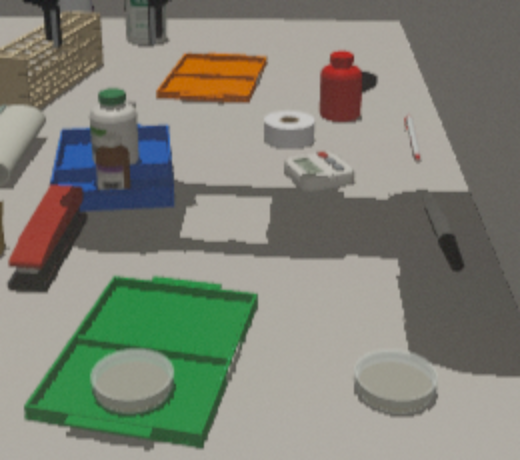

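Both bottles stand upright in their bays, the white one at (113,130) and the brown one at (112,165) in front of it. Step 1 is done. Next is the dish, whose centre I'll refine by ray casting.

```bash
python3 - <<'E'
from h import *
f=np.load('/tmp/top1.npz');p,d=f['p'],f['d']
g=cv2.cvtColor(p,cv2.COLOR_RGB2GRAY)[280:322,140:186]
print(cv2.HoughCircles(cv2.resize(g,None,fx=6,fy=6,interpolation=cv2.INTER_CUBIC),cv2.HOUGH_GRADIENT,1,200,param1=80,param2=15,minRadius=65,maxRadius=95))
c=cv2.HoughCircles(cv2.resize(g,None,fx=6,fy=6,interpolation=cv2.INTER_CUBIC),cv2.HOUGH_GRADIENT,1,200,param1=80,param2=15,minRadius=65,maxRadius=95)[0,0]
u,v=140+c[0]/6-.4,280+c[1]/6-.4;print(u,v,ray('top',u,v,.013))
E
```

```text
[[[134.5 116.5  73.4]]]
162.01668 299.01666 [0.38492432 0.35087886 0.013     ]
```

drive_tool(plan=[{"hand": 0, "slide": [0, 0, 0], "yaw": 0.165}, {"hand": 0, "slide": [0, 0, 0], "yaw": 0.164}, {"hand": 0, "slide": [32, -38, 2], "yaw": 0}, {"hand": 0, "slide": [32, -38, 2], "yaw": 0}, {"hand": 0, "slide": [32, -38, 2], "yaw": 0}, {"hand": 0, "slide": [32, -38, 2], "yaw": 0}, {"hand": 0, "slide": [32, -38, 2], "yaw": 0}, {"hand": 0, "slide": [32, -38, 2], "yaw": 0}, {"hand": 0, "slide": [32, -38, 4], "yaw": 0}, {"hand": 0, "slide": [25, -30, 4], "yaw": 0}])

```text
clock: 20.8
position: [0.3925, 0.3423, 0.0981]
tcp_rot: [-2.402, -2.024, 0.004]
force: [1.3, 0.7, -0.4]
width: 0.0852
finger_force: 0.0
```

drive_tool(plan=[{"hand": 0, "slide": [7, -9, 8], "yaw": 0}, {"hand": 0, "slide": [0, 0, 20], "yaw": 0}, {"hand": 0, "slide": [0, 0, 20], "yaw": 0}, {"hand": 0, "slide": [0, 0, 0], "yaw": 0}])

```text
clock: 21.3
position: [0.3861, 0.3487, 0.0496]
tcp_rot: [-2.403, -2.023, 0.006]
force: [-0.6, -0.5, 0.5]
width: 0.0852
finger_force: 0.0
```

```bash
python3 go.py .385 .351 .001 1.4
```

```text
t 21.3 pos [0.386 0.349 0.05 ] th 1.3993270662557968 tilt 0.23171915399144788 F [-0.635 -0.481  0.52 ] w 0.08521425530793032 ff 0.0
yaw -0.0006729337442030747 then slide at new yaw mm [ 2.062 -1.448 48.605]
```

drive_tool(plan=[{"hand": 0, "slide": [2, -1, 15], "yaw": 0}, {"hand": 0, "slide": [0, 0, 20], "yaw": 0}, {"hand": 0, "slide": [0, 0, 10], "yaw": 0}, {"hand": 0, "slide": [0, 0, 0], "yaw": 0}, {"hand": 1, "slide": [0, 0, 0], "yaw": 0}, {"hand": 1, "slide": [0, 0, 0], "yaw": 0}, {"hand": 1, "slide": [0, 0, 0], "yaw": 0}, {"hand": 1, "slide": [0, 0, 0], "yaw": 0}], grip_force=22)

```text
clock: 22.3
position: [0.3864, 0.3522, 0.0067]
tcp_rot: [2.403, 2.024, 0.001]
force: [-0.4, 0.4, -0.2]
width: 0.0122
finger_force: 0.0
```

The fingers closed past the dish, so I'll open, raise and look.

drive_tool(plan=[{"hand": 0, "slide": [0, 0, -20], "yaw": 0}, {"hand": 0, "slide": [0, 0, -30], "yaw": 0}, {"hand": 0, "slide": [0, 0, -20], "yaw": 0}, {"hand": 0, "slide": [0, 0, 0], "yaw": 0}])

```text
clock: 22.8
position: [0.387, 0.3527, 0.0777]
tcp_rot: [2.403, 2.024, 0.004]
force: [0.3, 0.5, -0.1]
width: 0.0831
finger_force: 0.0
```

```bash
python3 go.py .385 .351 .001 1.4
python3 - <<'E'
from h import *
p,d=snap('side');cv2.imwrite('pics/s6.png',cv2.resize(p[170:430,200:500,::-1],None,fx=2,fy=2))
E
```

```text
t 22.8 pos [0.387 0.353 0.078] th 1.3998380176143659 tilt 0.15408287130172885 F [ 0.288  0.48  -0.147] w 0.08308785872232721 ff 0.0
yaw -0.00016198238563402967 then slide at new yaw mm [-2.016 -1.722 76.7  ]
```

View pics/s6.png

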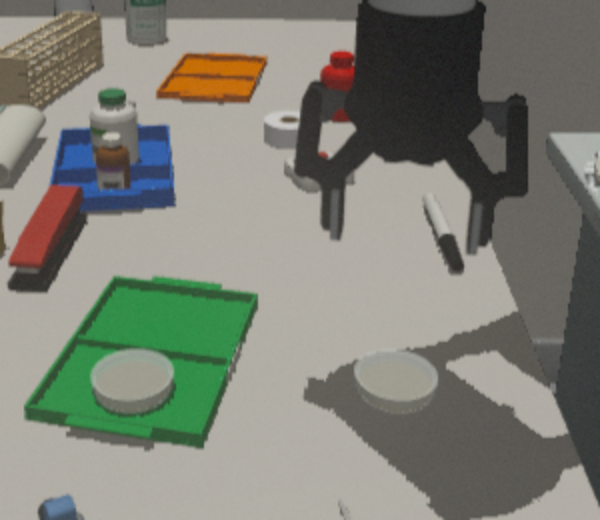

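```bash
python3 - <<'E'
from h import *
print(ray('side',200+396/2,170+374/2,.013),ray('side',200+403/2,170+240/2,.09))
p,d=snap('side');P=cloud('side',d);P[d==0]=np.nan
Q=P[345:378,375:422].reshape(-1,3);q=Q[(Q[:,2]>.006)&(Q[:,2]<.03)];print(len(q),q.min(0),q.max(0),np.median(q,0))
Q=P[255:300,355:460].reshape(-1,3);q=Q[(Q[:,2]<.12)&(Q[:,1]>.3)];print('fingers',len(q),q.min(0),q.max(0))
E
```

```text
[0.38456904 0.35212332 0.013     ] [0.3785366  0.29570542 0.09      ]
1003 [0.35641562 0.32065137 0.00600297] [0.41458382 0.38181488 0.01477944] [0.38580663 0.35683679 0.01254424]
fingers 1 [0.42934697 0.34782637 0.11992895] [0.42934697 0.34782637 0.11992895]
```

The dish did not move; it is still at (0.385, 0.352). The open fingertips were too high and passed over the rim. I'll pre-close to about 68 mm and go lower, feeling for the bench.

drive_tool(plan=[{"hand": 0.2, "slide": [-2, -1, 20], "yaw": 0}, {"hand": 0.2, "slide": [0, 0, 25], "yaw": 0}, {"hand": 0.2, "slide": [0, 0, 20], "yaw": 0}, {"hand": 0.2, "slide": [0, 0, 8], "yaw": 0}, {"hand": 0.2, "slide": [0, 0, 0], "yaw": 0}, {"hand": 0.2, "slide": [0, 0, 0], "yaw": 0}])

```text
clock: 23.65
position: [0.3852, 0.3506, 0.0039]
tcp_rot: [2.403, 2.024, 0.001]
force: [-0.1, 0.9, 0.5]
width: 0.0679
finger_force: 0.0
```

```bash
python3 go.py .385 .352 .001 1.4
python3 - <<'E'
from h import *
p,d=snap('side');cv2.imwrite('pics/s7.png',cv2.resize(p[300:400,340:460,::-1],None,fx=5,fy=5))
E
```

```text
t 23.65 pos [0.385 0.351 0.004] th 1.399830091139409 tilt 0.03693565728592295 F [-0.113  0.926  0.495] w 0.06793876616688964 ff 0.0
yaw -0.00016990886059087273 then slide at new yaw mm [ 1.374 -0.484  2.937]
```

View pics/s7.png

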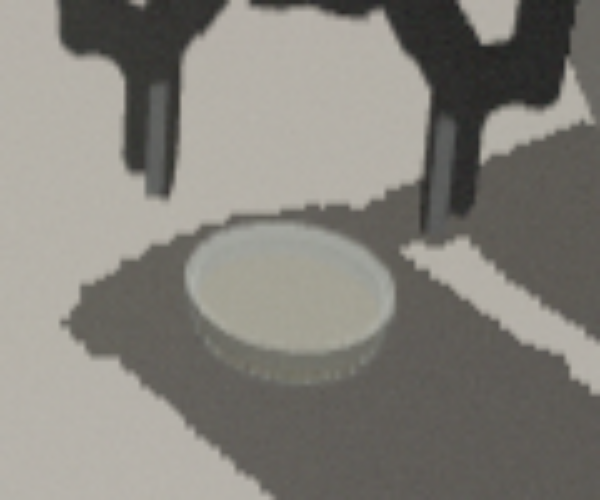

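```bash
python3 - <<'E'
from h import *
for (a,b) in((158,195),(428,237)):
    u,v=340+a/5,300+b/5
    for z in(0,.01,.02,.03,.04): print(u,v,ray('side',u,v,z))
E
```

```text
371.6 339.0 [0.41837246 0.29130952 0.        ]
371.6 339.0 [0.41946772 0.30587276 0.01      ]
371.6 339.0 [0.42056298 0.32043601 0.02      ]
371.6 339.0 [0.42165824 0.33499925 0.03      ]
371.6 339.0 [0.42275349 0.34956249 0.04      ]
425.6 347.4 [0.33806834 0.30849133 0.        ]
425.6 347.4 [0.34110918 0.3226383  0.01      ]
425.6 347.4 [0.34415002 0.33678527 0.02      ]
425.6 347.4 [0.34719086 0.35093224 0.03      ]
425.6 347.4 [0.3502317  0.36507921 0.04      ]
```

```bash
python3 - <<'E'
from h import *
np.set_printoptions(precision=4,suppress=True)
p,d=snap('side');P=cloud('side',d);P[d==0]=np.nan
for r,c0,c1 in((334,366,377),(338,366,377),(340,366,377),(336,422,433),(342,422,433),(346,422,433)):
    print(r,[tuple(np.round(P[r,c],3)) for c in range(c0,c1,2)])
E
```

```text
334 [(np.float64(0.431), np.float64(0.35), np.float64(0.048)), (np.float64(0.428), np.float64(0.353), np.float64(0.05)), (np.float64(0.426), np.float64(0.356), np.float64(0.053)), (np.float64(0.423), np.float64(0.355), np.float64(0.052)), (np.float64(0.42), np.float64(0.347), np.float64(0.046)), (np.float64(0.411), np.float64(0.276), np.float64(-0.001))]
338 [(np.float64(0.427), np.float64(0.288), np.float64(-0.001)), (np.float64(0.424), np.float64(0.286), np.float64(-0.002)), (np.float64(0.426), np.float64(0.356), np.float64(0.046)), (np.float64(0.423), np.float64(0.356), np.float64(0.046)), (np.float64(0.414), np.float64(0.286), np.float64(-0.002)), (np.float64(0.411), np.float64(0.288), np.float64(0.0))]
340 [(np.float64(0.427), np.float64(0.291), np.float64(-0.002)), (np.float64(0.424), np.float64(0.294), np.float64(-0.001)), (np.float64(0.421), np.float64(0.292), np.float64(-0.002)), (np.float64(0.418), np.float64(0.294), np.float64(-0.0)), (np.float64(0.415), np.float64(0.292), np.float64(-0.001)), (np.float64(0.412), np.float64(0.293), np.float64(-0.001))]
336 [(np.float64(0.3
[... 352 characters left out ...]
64(0.341), np.float64(0.293), np.float64(-0.002)), (np.float64(0.354), np.float64(0.367), np.float64(0.05)), (np.float64(0.351), np.float64(0.367), np.float64(0.05)), (np.float64(0.348), np.float64(0.367), np.float64(0.05)), (np.float64(0.345), np.float64(0.365), np.float64(0.049)), (np.float64(0.342), np.float64(0.365), np.float64(0.049))]
346 [(np.float64(0.343), np.float64(0.305), np.float64(-0.0)), (np.float64(0.353), np.float64(0.366), np.float64(0.043)), (np.float64(0.35), np.float64(0.367), np.float64(0.044)), (np.float64(0.348), np.float64(0.369), np.float64(0.045)), (np.float64(0.33), np.float64(0.303), np.float64(-0.001)), (np.float64(0.327), np.float64(0.302), np.float64(-0.001))]
```

The depth readings put the fingertips at z ≈ 0.043 while the reported TCP is at 0.004, so the reported height reads about 30 mm too low. I'll lower by measurement.

drive_tool(plan=[{"hand": 0.2, "slide": [1, 0, 12], "yaw": 0}, {"hand": 0.2, "slide": [0, 0, 10], "yaw": 0}, {"hand": 0.2, "slide": [0, 0, 6], "yaw": 0}, {"hand": 0.2, "slide": [0, 0, 0], "yaw": 0}, {"hand": 0.2, "slide": [0, 0, 0], "yaw": 0}])

```text
clock: 24.38
position: [0.3852, 0.3514, -0.0245]
tcp_rot: [-2.403, -2.024, 0.0]
force: [0.1, 0.5, -0.1]
width: 0.0683
finger_force: 0.0
```

```bash
cat > tips.py <<'E'
# finger cloud near the tool: lowest z of points >3mm on the +/- finger sides
from h import *
np.set_printoptions(precision=4,suppress=True)
o=arm.get_obs();R=cv2.Rodrigues(np.array(o['tcp_rot']))[0]
p,d=snap('side');P=cloud('side',d);P[d==0]=np.nan
L=(P-np.array([*o['position'][:2],0]))@R; L[...,2]=P[...,2]   # tool x,y offsets, world z
hsv=cv2.cvtColor(p,cv2.COLOR_RGB2HSV); w=o['width']
print(o['position'],'w',w)
for s in(1,-1):
    m=(abs(L[...,0])<.02)&(s*L[...,1]>w/2-.006)&(s*L[...,1]<w/2+.02)&(P[...,2]<.15)&(P[...,2]>.003)&(p.max(-1)<125)
    q=L[m]
    if len(q): print(s,len(q),'low z pct',np.percentile(q[:,2],[1,5,20]),'x',np.percentile(q[:,0],[5,95]),'y',np.percentile(q[:,1],[5,95]))
E
python3 tips.py
```

```text
[ 0.3852  0.3514 -0.0245] w 0.06826679546359433
1 869 low z pct [0.0173 0.0237 0.0444] x [-0.0061  0.0167] y [0.0298 0.0521]
-1 970 low z pct [0.0161 0.0245 0.0468] x [-0.0064  0.0167] y [-0.0523 -0.0297]
```

drive_tool(plan=[{"hand": 0.2, "slide": [0, 0, 5], "yaw": 0}, {"hand": 0.2, "slide": [0, 0, 4], "yaw": 0}, {"hand": 0.2, "slide": [0, 0, 0], "yaw": 0}, {"hand": 1, "slide": [0, 0, 0], "yaw": 0}, {"hand": 1, "slide": [0, 0, 0], "yaw": 0}, {"hand": 1, "slide": [0, 0, 0], "yaw": 0}], grip_force=22)

```text
clock: 25.18
position: [0.3851, 0.3513, -0.0334]
tcp_rot: [2.403, 2.024, -0.0]
force: [-1.3, -1.0, 5.2]
width: 0.0577
finger_force: 23.3
```

The dish is gripped at 57.7 mm. Lift it.

drive_tool(plan=[{"hand": 1, "slide": [0, 0, -8], "yaw": 0}, {"hand": 1, "slide": [0, 0, -20], "yaw": 0}, {"hand": 1, "slide": [0, 0, -25], "yaw": 0}, {"hand": 1, "slide": [0, 0, -15], "yaw": 0}, {"hand": 1, "slide": [0, 0, 0], "yaw": 0}])

```text
clock: 25.8
position: [0.3857, 0.3518, 0.0354]
tcp_rot: [2.403, 2.024, 0.003]
force: [-0.9, -0.6, -0.7]
width: 0.0578
finger_force: 23.7
```

```bash
python3 go.py .5554 .2794 .035 1.4
```

```text
t 25.8 pos [0.386 0.352 0.035] th 1.399814919022683 tilt 0.12018899596094718 F [-0.92  -0.625 -0.735] w 0.057772146800408916 ff 23.744172155857086
yaw -0.00018508097731695372 then slide at new yaw mm [-42.498 179.496   0.423]
```

drive_tool(plan=[{"hand": 1, "slide": [-9, 36, 0], "yaw": 0}, {"hand": 1, "slide": [-9, 38, 0], "yaw": 0}, {"hand": 1, "slide": [-9, 38, 0], "yaw": 0}, {"hand": 1, "slide": [-7, 32, 0], "yaw": 0}, {"hand": 1, "slide": [-5, 23, 0], "yaw": 0}, {"hand": 1, "slide": [-3, 12, 0], "yaw": 0}, {"hand": 1, "slide": [0, 0, 0], "yaw": 0}, {"hand": 1, "slide": [0, 0, 0], "yaw": 0}])

```text
clock: 26.8
position: [0.5533, 0.2798, 0.0342]
tcp_rot: [-2.402, -2.024, 0.001]
force: [-0.3, 0.0, -0.1]
width: 0.058
finger_force: 23.8
```

```bash
python3 go.py .5554 .2794 -.029 1.4
python3 - <<'E'
from h import *
p,d=snap('side');cv2.imwrite('pics/s8.png',cv2.resize(p[220:420,190:450,::-1],None,fx=2.3,fy=2.3))
E
```

```text
t 26.8 pos [0.553 0.28  0.034] th 1.400277728563522 tilt 0.057848505816168405 F [-0.341  0.038 -0.114] w 0.05803526561525827 ff 23.7687885761261
yaw 0.00027772856352203945 then slide at new yaw mm [-0.017  2.095 63.181]
```

View pics/s8.png

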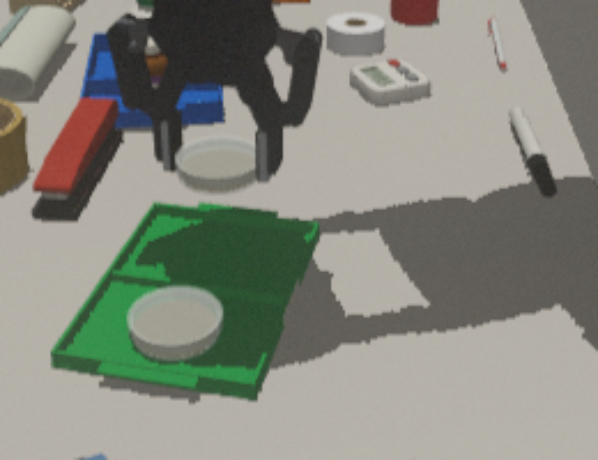

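The dish hangs level at (217,163) above the empty far bay, and the stapler is clear at (75,155). I'll lower it.

drive_tool(plan=[{"hand": 1, "slide": [0, 2, 20], "yaw": 0}, {"hand": 1, "slide": [0, 0, 20], "yaw": 0}, {"hand": 1, "slide": [0, 0, 12], "yaw": 0}, {"hand": 1, "slide": [0, 0, 7], "yaw": 0}, {"hand": 1, "slide": [0, 0, 2], "yaw": 0}, {"hand": 1, "slide": [0, 0, 2], "yaw": 0}, {"hand": 1, "slide": [0, 0, 0], "yaw": 0}, {"hand": 1, "slide": [0, 0, 0], "yaw": 0}])

```text
clock: 27.85
position: [0.5566, 0.2792, -0.0282]
tcp_rot: [2.403, 2.023, 0.001]
force: [0.4, 0.3, -1.0]
width: 0.058
finger_force: 23.8
```

drive_tool(plan=[{"hand": 1, "slide": [0, 0, 2], "yaw": 0}, {"hand": 1, "slide": [0, 0, 1], "yaw": 0}, {"hand": 1, "slide": [0, 0, 0], "yaw": 0}, {"hand": 0.22, "slide": [0, 0, 0], "yaw": 0}, {"hand": 0.22, "slide": [0, 0, 0], "yaw": 0}, {"hand": 0.22, "slide": [0, 0, 0], "yaw": 0}, {"hand": 0.22, "slide": [0, 0, -15], "yaw": 0}, {"hand": 0.22, "slide": [0, 0, -30], "yaw": 0}, {"hand": 0.22, "slide": [0, 0, -40], "yaw": 0}, {"hand": 0.2, "slide": [0, 0, -10], "yaw": 0}])

```text
clock: 29.1
position: [0.5578, 0.2798, 0.0669]
tcp_rot: [2.402, 2.023, 0.007]
force: [-0.3, -0.2, 0.5]
width: 0.0687
finger_force: 0.0
```

```bash
python3 go.py .4624 -.1157 .06 1.463
python3 - <<'E'
from h import *
p,d=snap('side');cv2.imwrite('pics/s9.png',cv2.resize(p[220:420,190:450,::-1],None,fx=2.3,fy=2.3))
P=cloud('side',d);P[d==0]=np.nan
Q=P[300:345,240:310].reshape(-1,3);a=-.171
l=(Q[:,:2]-[.5628,.3223])@np.array([[np.cos(a),-np.sin(a)],[np.sin(a),np.cos(a)]])
hs=cv2.cvtColor(p,cv2.COLOR_RGB2HSV)[300:345,240:310].reshape(-1,3)
m=(hs[:,1]<80)&(Q[:,2]>.01)&(Q[:,2]<.025);print(m.sum(),np.percentile(l[m],[2,98],axis=0),np.percentile(Q[m,2],[50,98]))
E
```

```text
t 29.1 pos [0.558 0.28  0.067] th 1.3998351424832665 tilt 0.253383292016586 F [-0.334 -0.177  0.47 ] w 0.06872223502124496 ff 0.0
yaw -0.06316485751673362 then slide at new yaw mm [-403.423  -52.33     6.88 ]
711 [[-0.02643397 -0.07067963]
 [ 0.02753788 -0.01393051]] [0.01538975 0.01695414]
```

View pics/s9.png

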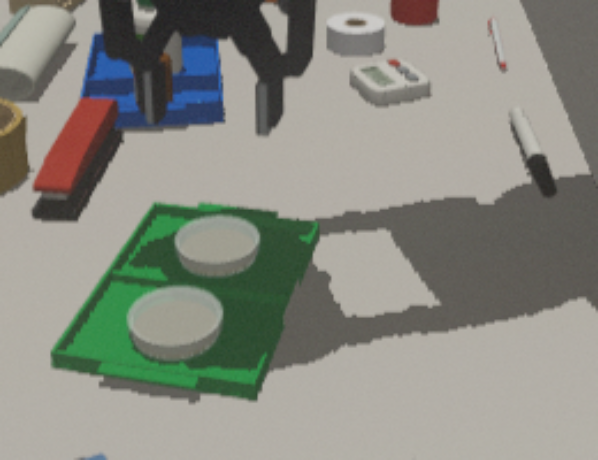

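The dish lies flat in the empty bay at (217,245), about 2 mm from the bay centre. Step 2 is done. Next is the label roll.

drive_tool(plan=[{"hand": 0.15, "slide": [0, 0, 0], "yaw": -0.063}, {"hand": 0.15, "slide": [-45, -6, 0], "yaw": 0}, {"hand": 0.15, "slide": [-50, -7, 0], "yaw": 0}, {"hand": 0.15, "slide": [-55, -7, 0], "yaw": 0}, {"hand": 0.15, "slide": [-55, -7, 0], "yaw": 0}, {"hand": 0.15, "slide": [-55, -7, 0], "yaw": 0}, {"hand": 0.15, "slide": [-55, -7, 0], "yaw": 0}, {"hand": 0.15, "slide": [-50, -7, 0], "yaw": 0}, {"hand": 0.15, "slide": [-37, -4, 0], "yaw": 0}, {"hand": 0.15, "slide": [0, 0, 0], "yaw": 0}])

```text
clock: 30.4
position: [0.4606, -0.1169, 0.0631]
tcp_rot: [-2.341, -2.094, 0.001]
force: [0.7, 1.2, -0.5]
width: 0.0726
finger_force: 0.0
```

```bash
python3 go.py .4624 -.1157 -.025 1.463
```

```text
t 30.4 pos [ 0.461 -0.117  0.063] th 1.4595889729976337 tilt 0.03586363598357548 F [ 0.68   1.247 -0.496] w 0.07259531062227591 ff 0.0
yaw -0.0034110270023663958 then slide at new yaw mm [ 1.342  1.64  88.136]
```

drive_tool(plan=[{"hand": 0.15, "slide": [1, 2, 20], "yaw": 0}, {"hand": 0.15, "slide": [0, 0, 25], "yaw": 0}, {"hand": 0.15, "slide": [0, 0, 25], "yaw": 0}, {"hand": 0.15, "slide": [0, 0, 15], "yaw": 0}, {"hand": 0.15, "slide": [0, 0, 5], "yaw": 0}, {"hand": 0.15, "slide": [0, 0, 0], "yaw": 0}, {"hand": 1, "slide": [0, 0, 0], "yaw": 0}, {"hand": 1, "slide": [0, 0, 0], "yaw": 0}, {"hand": 1, "slide": [0, 0, 0], "yaw": 0}, {"hand": 1, "slide": [0, 0, 0], "yaw": 0}], grip_force=25)

```text
clock: 31.65
position: [0.4638, -0.1142, -0.0257]
tcp_rot: [2.337, 2.098, 0.001]
force: [-0.6, 1.5, 7.1]
width: 0.0587
finger_force: 26.6
```

Gripped (58.7 mm). Lift it and carry it to the orange tray's −y bay at (0.5657, −0.373).

drive_tool(plan=[{"hand": 1, "slide": [0, 0, -8], "yaw": 0}, {"hand": 1, "slide": [0, 0, -20], "yaw": 0}, {"hand": 1, "slide": [0, 0, -25], "yaw": 0}, {"hand": 1, "slide": [0, 0, -15], "yaw": 0}, {"hand": 1, "slide": [0, 0, 0], "yaw": 0}])

```text
clock: 32.28
position: [0.4643, -0.1145, 0.0428]
tcp_rot: [2.336, 2.097, 0.002]
force: [-0.4, -0.5, -0.6]
width: 0.0587
finger_force: 27.6
```

```bash
python3 go.py .5657 -.373 .04 1.463
```

```text
t 32.275 pos [ 0.464 -0.114  0.043] th 1.462787162728635 tilt 0.15835138897943046 F [-0.356 -0.548 -0.615] w 0.05867851324946467 ff 27.61574146748444
yaw -0.0002128372713650073 then slide at new yaw mm [-246.135  128.666    2.823]
```

drive_tool(plan=[{"hand": 1, "slide": [-25, 16, 0], "yaw": 0}, {"hand": 1, "slide": [-40, 21, 0], "yaw": 0}, {"hand": 1, "slide": [-45, 23, 0], "yaw": 0}, {"hand": 1, "slide": [-45, 23, 0], "yaw": 0}, {"hand": 1, "slide": [-45, 22, 0], "yaw": 0}, {"hand": 1, "slide": [-30, 16, 0], "yaw": 0}, {"hand": 1, "slide": [-16, 8, 0], "yaw": 0}, {"hand": 1, "slide": [0, 0, 0], "yaw": 0}, {"hand": 1, "slide": [0, 0, 0], "yaw": 0}])

```text
clock: 33.4
position: [0.5646, -0.3716, 0.0409]
tcp_rot: [-2.337, -2.098, 0.0]
force: [0.2, 0.9, -0.9]
width: 0.059
finger_force: 27.6
```

```bash
python3 go.py .5657 -.373 -.0225 1.463
```

```text
t 33.4 pos [ 0.565 -0.372  0.041] th 1.4629716502184633 tilt 0.08119070019588505 F [ 0.154  0.925 -0.887] w 0.05902600905504487 ff 27.59583938959622
yaw -2.834978153676282e-05 then slide at new yaw mm [-1.287  1.271 63.381]
```

drive_tool(plan=[{"hand": 1, "slide": [-1, 1, 20], "yaw": 0}, {"hand": 1, "slide": [0, 0, 20], "yaw": 0}, {"hand": 1, "slide": [0, 0, 12], "yaw": 0}, {"hand": 1, "slide": [0, 0, 7], "yaw": 0}, {"hand": 1, "slide": [0, 0, 2], "yaw": 0}, {"hand": 1, "slide": [0, 0, 1], "yaw": 0}, {"hand": 1, "slide": [0, 0, 0], "yaw": 0}, {"hand": 1, "slide": [0, 0, 0], "yaw": 0}])

```text
clock: 34.4
position: [0.5663, -0.3738, -0.0201]
tcp_rot: [2.338, 2.098, 0.0]
force: [0.1, 0.4, 0.1]
width: 0.0588
finger_force: 27.6
```

drive_tool(plan=[{"hand": 1, "slide": [0, 0, 2], "yaw": 0}, {"hand": 1, "slide": [0, 0, 1], "yaw": 0}, {"hand": 1, "slide": [0, 0, 0], "yaw": 0}, {"hand": 0.18, "slide": [0, 0, 0], "yaw": 0}, {"hand": 0.18, "slide": [0, 0, 0], "yaw": 0}, {"hand": 0.18, "slide": [0, 0, 0], "yaw": 0}, {"hand": 0.18, "slide": [0, 0, -15], "yaw": 0}, {"hand": 0.18, "slide": [0, 0, -30], "yaw": 0}, {"hand": 0.18, "slide": [0, 0, -40], "yaw": 0}, {"hand": 0.1, "slide": [0, 0, 0], "yaw": 0}])

```text
clock: 35.65
position: [0.5679, -0.3751, 0.0658]
tcp_rot: [2.333, 2.094, 0.002]
force: [-0.1, -0.2, 0.5]
width: 0.0771
finger_force: 0.0
```

```bash
python3 - <<'E'
from h import *
p,d=snap('side')
P=cloud('side',d);P[d==0]=np.nan
cv2.imwrite('pics/s10.png',cv2.resize(p[170:300,230:440,::-1],None,fx=3,fy=3))
p2,d2=snap('top');cv2.imwrite('/tmp/t.png',p2[:,:,::-1])
P=cloud('top',d2);P[d2==0]=np.nan
Q=P[262:306,300:345];k=cv2.morphologyEx(np.uint8((Q[...,2]>.012)&(Q[...,2]<.025)),cv2.MORPH_OPEN,np.ones((5,5)))>0
print(k.sum(),cv2.minAreaRect(np.ascontiguousarray(Q[k][:,:2].astype(np.float32))))
# timer yaw by bright mask
f=np.load('/tmp/top1.npz')['p'][262:306,300:345];g=f.min(-1);m=np.uint8(g>np.percentile(g,55))
k=max(cv2.findContours(cv2.morphologyEx(m,cv2.MORPH_CLOSE,np.ones((7,7))),0,1)[0],key=cv2.contourArea)
w=np.array([ray('top',300+u,262+v,.018)[:2] for u,v in k[:,0]],np.float32);print(cv2.minAreaRect(w))
E
python3 go.py .430 -.009 .06 2.01
```

```text
231 ((0.43329179286956787, 0.007741821929812431), (0.04744334518909454, 0.038552556186914444), 1.1426175832748413)
((0.4292173981666565, -0.009428266435861588), (0.0969795286655426, 0.09967657923698425), 1.4847602844238281)
t 35.75 pos [ 0.566 -0.374  0.062] th 1.4628137777933488 tilt 0.07355309946089773 F [-0.121  0.025 -0.929] w 0.07651638473795683 ff 0.0
yaw -0.547186222206651 then slide at new yaw mm [388.161  31.77    2.458]
```

View pics/s10.png

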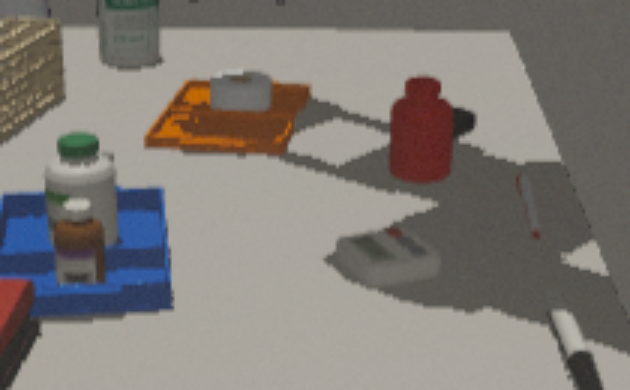

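The roll sits flat in the far orange bay at (240,92) and the timer is at (390,258). From the first picture's edges the timer's yaw is about 25.5°, so θ ≈ 2.016.

drive_tool(plan=[{"hand": 0.05, "slide": [0, 0, 0], "yaw": -0.184}, {"hand": 0.05, "slide": [0, 0, 0], "yaw": -0.184}, {"hand": 0.05, "slide": [0, 0, 0], "yaw": -0.184}, {"hand": 0.05, "slide": [55, 5, 0], "yaw": 0}, {"hand": 0.05, "slide": [60, 5, 0], "yaw": 0}, {"hand": 0.05, "slide": [60, 5, 0], "yaw": 0}, {"hand": 0.05, "slide": [60, 5, 0], "yaw": 0}, {"hand": 0.05, "slide": [60, 5, 0], "yaw": 0}, {"hand": 0.05, "slide": [55, 4, 0], "yaw": 0}, {"hand": 0.05, "slide": [30, 2, 0], "yaw": 0}])

```text
clock: 37.0
position: [0.4286, -0.015, 0.0611]
tcp_rot: [-1.675, -2.655, 0.001]
force: [0.4, -0.5, -0.0]
width: 0.0812
finger_force: 0.0
```

drive_tool(plan=[{"hand": 0.05, "slide": [0, 0, 10], "yaw": 0}, {"hand": 0.05, "slide": [0, 0, 0], "yaw": 0}])

```text
clock: 37.25
position: [0.4306, -0.0174, 0.0507]
tcp_rot: [-1.677, -2.655, 0.001]
force: [0.2, -0.5, 0.9]
width: 0.081
finger_force: 0.0
```

```bash
python3 go.py .430 -.009 -.032 2.016
```

```text
t 37.25 pos [ 0.431 -0.017  0.051] th 2.015109236741758 tilt 0.07745025926263922 F [ 0.155 -0.528  0.907] w 0.08097117397081556 ff 0.0
yaw -0.000890763258242 then slide at new yaw mm [ 7.876  3.074 82.711]
```

drive_tool(plan=[{"hand": 0.1, "slide": [8, 3, 10], "yaw": 0}, {"hand": 0.1, "slide": [0, 0, 20], "yaw": 0}, {"hand": 0.1, "slide": [0, 0, 25], "yaw": 0}, {"hand": 0.1, "slide": [0, 0, 18], "yaw": 0}, {"hand": 0.1, "slide": [0, 0, 7], "yaw": 0}, {"hand": 0.1, "slide": [0, 0, 2], "yaw": 0}, {"hand": 0.1, "slide": [0, 0, 0], "yaw": 0}])

```text
clock: 38.12
position: [0.4304, -0.0088, -0.0302]
tcp_rot: [1.678, 2.656, 0.0]
force: [-0.1, 0.0, -0.3]
width: 0.0767
finger_force: 0.0
```

drive_tool(plan=[{"hand": 1, "slide": [0, 0, 0], "yaw": 0}, {"hand": 1, "slide": [0, 0, 0], "yaw": 0}, {"hand": 1, "slide": [0, 0, 0], "yaw": 0}, {"hand": 1, "slide": [0, 0, 0], "yaw": 0}])

```text
clock: 38.62
position: [0.4305, -0.0088, -0.0299]
tcp_rot: [1.677, 2.655, 0.001]
force: [-0.6, 0.6, 6.7]
width: 0.0611
finger_force: 25.9
```

drive_tool(plan=[{"hand": 1, "slide": [0, 0, -8], "yaw": 0}, {"hand": 1, "slide": [0, 0, -20], "yaw": 0}, {"hand": 1, "slide": [0, 0, -25], "yaw": 0}, {"hand": 1, "slide": [0, 0, -17], "yaw": 0}, {"hand": 1, "slide": [0, 0, 0], "yaw": 0}])

```text
clock: 39.25
position: [0.4309, -0.0088, 0.0408]
tcp_rot: [1.676, 2.654, 0.002]
force: [-0.1, 0.7, 0.2]
width: 0.0613
finger_force: 28.4
```

```bash
python3 go.py .5751 -.2866 .035 1.463
```

```text
t 39.25 pos [ 0.431 -0.009  0.041] th 2.014803394955716 tilt 0.15968123484315128 F [-0.054  0.728  0.205] w 0.061275834951029104 ff 28.44017744064331
yaw 0.5518033949557157 then slide at new yaw mm [-260.674  173.254    5.84 ]
```

drive_tool(plan=[{"hand": 1, "slide": [0, 0, 0], "yaw": 0.184}, {"hand": 1, "slide": [0, 0, 0], "yaw": 0.184}, {"hand": 1, "slide": [0, 0, 0], "yaw": 0.184}, {"hand": 1, "slide": [-40, 27, 0], "yaw": 0}, {"hand": 1, "slide": [-48, 32, 0], "yaw": 0}, {"hand": 1, "slide": [-48, 32, 0], "yaw": 0}, {"hand": 1, "slide": [-48, 32, 0], "yaw": 0}, {"hand": 1, "slide": [-42, 27, 0], "yaw": 0}, {"hand": 1, "slide": [-22, 15, 0], "yaw": 0}, {"hand": 1, "slide": [-12, 8, 0], "yaw": 0}])

```text
clock: 40.5
position: [0.5741, -0.2868, 0.0386]
tcp_rot: [-2.338, -2.097, 0.0]
force: [0.2, 0.2, -0.9]
width: 0.0614
finger_force: 28.4
```

drive_tool(plan=[{"hand": 1, "slide": [0, 0, 5], "yaw": 0}, {"hand": 1, "slide": [0, 0, 0], "yaw": 0}])

```text
clock: 40.75
position: [0.5731, -0.2843, 0.0337]
tcp_rot: [-2.336, -2.098, 0.001]
force: [-0.1, 0.7, -1.1]
width: 0.0608
finger_force: 28.4
```

```bash
python3 go.py .5751 -.2866 -.0269 1.463
```

```text
t 40.75 pos [ 0.573 -0.284  0.034] th 1.463484446481662 tilt 0.12120018760983084 F [-0.093  0.706 -1.145] w 0.06084649891961608 ff 28.42001348733902
yaw 0.0004844464816620153 then slide at new yaw mm [-2.025  2.246 60.568]
```

drive_tool(plan=[{"hand": 1, "slide": [-2, 2, 15], "yaw": 0}, {"hand": 1, "slide": [0, 0, 20], "yaw": 0}, {"hand": 1, "slide": [0, 0, 14], "yaw": 0}, {"hand": 1, "slide": [0, 0, 6], "yaw": 0}, {"hand": 1, "slide": [0, 0, 2], "yaw": 0}, {"hand": 1, "slide": [0, 0, 1], "yaw": 0}, {"hand": 1, "slide": [0, 0, 0], "yaw": 0}, {"hand": 1, "slide": [0, 0, 0], "yaw": 0}])

```text
clock: 41.75
position: [0.576, -0.2882, -0.0232]
tcp_rot: [2.338, 2.098, 0.0]
force: [-0.1, -0.6, -1.2]
width: 0.0612
finger_force: 28.4
```

drive_tool(plan=[{"hand": 1, "slide": [0, 0, 2], "yaw": 0}, {"hand": 1, "slide": [0, 0, 2], "yaw": 0}, {"hand": 1, "slide": [0, 0, 0], "yaw": 0}, {"hand": 0.15, "slide": [0, 0, 0], "yaw": 0}, {"hand": 0.15, "slide": [0, 0, 0], "yaw": 0}, {"hand": 0.15, "slide": [0, 0, 0], "yaw": 0}, {"hand": 0.15, "slide": [0, 0, -15], "yaw": 0}, {"hand": 0.15, "slide": [0, 0, -40], "yaw": 0}, {"hand": 0.15, "slide": [0, 0, -60], "yaw": 0}, {"hand": 0.15, "slide": [0, 0, -40], "yaw": 0}])

```text
clock: 43.0
position: [0.5765, -0.2884, 0.1313]
tcp_rot: [2.336, 2.096, 0.001]
force: [0.9, 0.3, -0.3]
width: 0.0723
finger_force: 0.0
```

drive_tool(plan=[{"hand": 0.15, "slide": [50, -20, 0], "yaw": 0}, {"hand": 0.15, "slide": [50, -30, 0], "yaw": 0}, {"hand": 0.15, "slide": [50, -30, 0], "yaw": 0}, {"hand": 0.15, "slide": [30, -20, 0], "yaw": 0}, {"hand": 0.15, "slide": [0, 0, 0], "yaw": 0}])

```text
clock: 43.62
position: [0.4946, -0.0963, 0.1285]
tcp_rot: [-2.336, -2.101, -0.0]
force: [0.6, -0.9, 0.1]
width: 0.0727
finger_force: 0.0
```

```bash
python3 - <<'E'
from h import *
np.set_printoptions(precision=4,suppress=True)
p,d=snap('top','t11.png')
print(arm.get_obs()['position'])
P=cloud('top',d);P[d==0]=np.nan
Q=P.reshape(-1,3);S=cv2.cvtColor(p,cv2.COLOR_RGB2HSV)[...,1].ravel()
for n,c,a,zl,zh in(('supply',(.5704,-.3298),-.108,.015,.04),('dish',(.5628,.3223),-.171,.011,.03),('bottle',(.6526,-.0074),.16,.05,.095)):
    l=(Q[:,:2]-c)@np.array([[np.cos(a),-np.sin(a)],[np.sin(a),np.cos(a)]])
    for s in(1,-1):
        dv=.022 if n=='bottle' else 0
        m=(abs(l[:,0])<.058)&(s*(l[:,1]-dv)>.004)&(abs(l[:,1])<.083)&(Q[:,2]>zl)&(Q[:,2]<zh)&((S<90)|(n=='bottle'))
        if m.sum(): q=l[m];print(n,s,m.sum(),(np.percentile(q,2,axis=0)+np.percentile(q,98,axis=0))/2,np.ptp(q,axis=0),np.percentile(Q[m,2],[50,95]))
E
```

```text
[ 0.4958 -0.0977  0.1285]
supply 1 442 [-0.0003  0.0415] [0.0616 0.0618] [0.0199 0.024 ]
supply -1 515 [-0.0016 -0.0449] [0.0596 0.0609] [0.0283 0.0333]
dish 1 518 [0.0002 0.044 ] [0.0576 0.0588] [0.0177 0.022 ]
dish -1 525 [-0.0001 -0.0433] [0.0582 0.0573] [0.0174 0.0216]
bottle 1 144 [-0.0014  0.0542] [0.0321 0.0298] [0.0565 0.0693]
bottle -1 437 [-0.0015 -0.0298] [0.0513 0.0516] [0.0688 0.088 ]
```

View pics/t11.png

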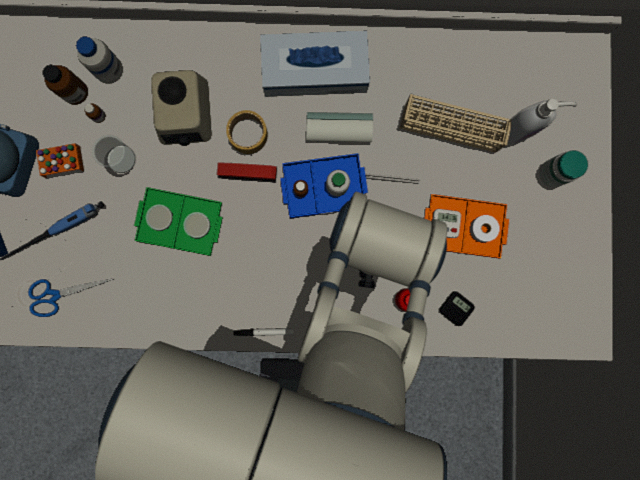

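The final view shows the bottles at (301,187) and (338,182), the dish at (196,224), and the timer and roll at (448,222) and (486,229). All are well within their bays at the right heights, and the stapler and forceps have not moved.

```bash
python3 -c "
from station import arm
print(arm.finish_job())"
```

```text
the job is handed in; nothing more can be done
None
```

The job is handed in: the final camera check showed all five things in their correct bays, set down in the asked order, with the stapler and forceps where they lay; the hand-in gave no verdict back.

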